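# Restock the treatment-room shelf and hang its tag

## Task

Restock the stepped shelf from the delivery tray: stand every jar in a neat row on the lower board's marks and every bottle in a neat row on the upper board's marks, upright, one to a mark and centred on it, each row starting at the end panel with no mark skipped. When all the stock is in its rows, hang the grey tag by its eye on the stand's peg, pushed back so that it hangs straight down against the upright, with all the stock still in place. Leave everything else on the table where it is.

Things in the scene. Friction and masses are not known exactly. Their poses are not given: they have to be found in the camera images.
- shelf: fixed grey stepped shelf, 245 deep (its x, away from the robot) x 330 long (its y) mm; origin on the table, 110 mm in from the back edge. Lower board (top 30 mm up) in front, upper board (top 70 mm up) behind, step at x = +15 mm. Only its +y end has an end panel (inner face at y = 160 mm, 100 mm high); the front edge has no lip. Four round marks 74 mm apart on each board. Shelf stands on one side, tray on the other.
- low1 (a point): centre of lower-board mark 1 counted from the end panel (the one beside the end panel), on the board's surface
- high1 (a point): centre of upper-board mark 1 counted from the end panel (the one beside the end panel), on the board's surface
- low2 (a point): centre of lower-board mark 2 counted from the end panel, on the board's surface
- high2 (a point): centre of upper-board mark 2 counted from the end panel, on the board's surface
- low3 (a point): centre of lower-board mark 3 counted from the end panel, on the board's surface
- high3 (a point): centre of upper-board mark 3 counted from the end panel, on the board's surface
- low4 (a point): centre of lower-board mark 4 counted from the end panel, on the board's surface
- jar1_c (a point): squat white jar with grey lid, 60 mm diameter, 52 mm high, 0.1 to 0.2 kg; point at its centre, 26 mm above its foot; z is its axis. May be absent (3 or 4 are there). Starts upright in the fixed grey tray (240 x 330 mm, floor 5 mm thick, walls 20 mm high): jars and bottles mixed, about 76 mm apart along it, in two lines 100 mm apart.
- jar2_c (a point): squat white jar with grey lid, 60 mm diameter, 52 mm high, 0.1 to 0.2 kg; point at its centre, 26 mm above its foot; z is its axis. May be absent (3 or 4 are there). Starts upright in the fixed grey tray (240 x 330 mm, floor 5 mm thick, walls 20 mm high): jars and bottles mixed, about 76 mm apart along it, in two lines 100 mm apart.
- jar3_c (a point): squat white jar with grey lid, 60 mm diameter, 52 mm high, 0.1 to 0.2 kg; point at its centre, 26 mm above its foot; z is its axis. May be absent (3 or 4 are there). Starts upright in the fixed grey tray (240 x 330 mm, floor 5 mm thick, walls 20 mm high): jars and bottles mixed, about 76 mm apart along it, in two lines 100 mm apart.
- jar4_c (a point): squat white jar with grey lid, 60 mm diameter, 52 mm high, 0.1 to 0.2 kg; point at its centre, 26 mm above its foot; z is its axis. May be absent (3 or 4 are there). Starts upright in the fixed grey tray (240 x 330 mm, floor 5 mm thick, walls 20 mm high): jars and bottles mixed, about 76 mm apart along it, in two lines 100 mm apart.
- bottle1_c (a point): slim white bottle, body 50 mm diameter and 85 mm high, then a narrow 22 mm cap up to 110 mm, 0.1 to 0.25 kg; point on its axis half-way up (55 mm above its foot); z is its axis. May be absent (2 or 3 are there). Starts in the tray with the jars.
- bottle2_c (a point): slim white bottle, body 50 mm diameter and 85 mm high, then a narrow 22 mm cap up to 110 mm, 0.1 to 0.25 kg; point on its axis half-way up (55 mm above its foot); z is its axis. May be absent (2 or 3 are there). Starts in the tray with the jars.
- bottle3_c (a point): slim white bottle, body 50 mm diameter and 85 mm high, then a narrow 22 mm cap up to 110 mm, 0.1 to 0.25 kg; point on its axis half-way up (55 mm above its foot); z is its axis. May be absent (2 or 3 are there). Starts in the tray with the jars.
- tag_grip (a point): centre of the tag's grip block. Tag: grey plate 136 x 44 x 6 mm, 70 g, flat on the table, 58 mm wide at its eye end; x axis along it towards the eye, z up out of its face. The black block, 44 (x) x 22 (y) mm, rises 20 mm above that face, its top 26 mm above the table; this point is 16 mm above the plate's underside and 75 mm from the eye's centre along x.
- tag_eye (a point): centre of the tag's eye, a 34 mm round hole through the plate, 3 mm above the plate's underside; axes as tag_grip
- peg_root (a point): where the peg meets the upright of the fixed stand (white upright 50 mm wide, 180 mm high; dark foot 100 x 70 x 12 mm, reaching 80 mm in front of it). Stand's axes: x away from the robot into the upright, z up. The steel peg, 8 mm diameter, rises from here towards the robot (-x and up), 55 degrees above level.
- peg_tip (a point): centre of the peg's rounded free end, 70 mm from peg_root
- pump: clear pump dispenser, 68 mm diameter, 205 mm high, not part of the job; origin at the centre of its underside
- flask: brown glass flask, 72 mm diameter, 100 mm high, not part of the job; origin at the centre of its underside
- tape: roll of white tape lying flat, 64 mm diameter, 22 mm high, not part of the job; origin at the centre of its underside
- cup: open steel cup, 72 mm diameter, 70 mm high, not part of the job; origin at the centre of its underside
- plasters: cardboard box 100 x 55 x 45 mm, not part of the job; origin at the centre of its underside
Mind the look-alikes: they are no part of the job. Leave any yellow look-alike of the part that bears jar3_c alone.

How it is judged:
By the outcome, as a careful person would: the job done as asked, in the order asked, and still so for the second after the job is handed in, with the robot touching nothing.
Of jar1, jar2, jar3, jar4 only 3 to 4 are there at a start; the rules pass over those that are not, and their reading is None.
Of bottle1, bottle2, bottle3 only 2 to 3 are there at a start; the rules pass over those that are not, and their reading is None.
At some moment in a run one of jar1, jar2, jar3, jar4 may be knocked a few centimetres aside while the robot is not near it.
It also fails if it takes over 210 s, if anything falls off the work surface, if the arm or the gripper's body presses on something with over 40 N, if the wrist force passes 120 N, or if a joint passes its speed limit or range.

## Robot

A 7-joint arm with a two-finger parallel gripper is mounted at the origin on the work surface. World frame = base frame: x ahead of the robot, y to its left, z up, the work surface at z = 0. Lengths are in mm, angles in rad, forces in N, time in s.
With the tool pointing down it reaches from about 400 to 900 mm from the base axis. Payload 5.5 kg.
Tool frame: the origin (TCP) lies at the very end of the fingers, on their centre line; the grasp point (between the pads) lies 19 mm behind it (arm.grip_depth is the z of the grasp point in the tool frame, in mm); z points along the fingers, y is the direction in which the jaws open and shut (so a half turn about z gives the same grasp; the last joint's range is limited). The gripper opens to 92 mm and grips with 3 to 60 N. Pads are 19 mm wide; open, the fingers measure 130 mm over their backs; the gripper's body (75 mm by 190 mm) begins 47 mm behind the grasp point.
Start: joints at [1.475, 0.501, -0.427, 1.55, 0.221, 1.138, -0.21], TCP at [228.281, -608.595, 226.729] pointing down, gripper open.
Joint ranges: [-2.88, 2.88], [-0.31, 2.03], [-1.54, 1.56], [0.2, 2.42], [-1.41, 4.55], [0.19, 2.02], [-2.57, 2.57]. Speed limits (rad/s): [2.57, 2.57, 3.14, 3.14, 3.14, 3.14, 3.14].

## Interface

Orientations are given as a 3x3 rotation matrix whose columns are the frame's x, y, z axes.
In Python, from rig import arm gives the robot as it stands.
- The arm moves only by the tool apply_moves, never from a script. Its argument "moves" is a list of rows, each an object of numbers: "ax", "ay", "az": the turn, a rotation vector about the tool's x, y, z scaled (see below); "tx", "ty", "tz": the shift along the tool's x, y, z scaled (see below); "grip": the opening, from 0 (shut) to 1 (fully open). A call has 1 to 12 rows; each row is the pose to reach, as a shift and turn from the pose commanded when the call began, along the tool's axes at that moment; what a row does not reach only later rows make up. The controller multiplies each number of a shift by 50 cm and each number of a turn by pi/4 rad. A row lasts 1/12 s, in which the tool goes at most 41.7 mm and 7.16 degrees, less where a joint would pass 70% of its speed; a pose out of reach is approached as far as the arm can. A call with a number of a shift or a turn outside -1 to 1 is refused whole. A call with a gripper value outside its range is refused whole. The fingers move at their own pace and stop on an object; "squeeze" is the grip in N (left out, the last holds). Time passes only in rows, so rows that repeat a pose let the fingers close. It gives the time, the measured TCP pose, the force and the opening at its end, in the units of the state.
- arm.read_state(): the state, without advancing time (a new reading comes with each control period).
- arm.grab_frame(name): name is "scene" or "top" or "wrist"; returns the picture (400x640x3 uint8, red, green, blue); there is no depth.
- arm.get_calibration(name): a dict with "camera_matrix" (3x3 intrinsics, pixels), "view" (4x4, takes a point from world to camera coordinates); the wrist camera has in their place "mount" (4x4, takes a point from camera to tool coordinates, whose origin is the TCP and whose axes are the flange's). Camera axes: x right, y down, z forward; pixel columns grow to the right and rows downward; lengths in mm; the calibration is good to about 2 mm. A picture is of the moment at which its call begins: read the wrist's pose just before it. get_calibration takes no time and is no camera call.
- arm.job_done(): hands the job in, once; it reports no verdict.
Trained networks look in the newest picture that a camera, given by its name, has taken for a name from the list of things; names that differ only in an ending like _2 or _b are one class to them, and where a whole thing is asked for, a point or a joint stands for the part that bears it (a point fixed in the world has none). Each returns a list of dicts, best first, with "score" (0 to 1); they miss things now and then, are a little off and sometimes report something else, mostly with a low value. They report only what shows in the picture. A call takes as long as a camera call. They do not tell look-alikes from the thing itself.
- arm.boxes_of(name, camera): "box" ([centre column, centre row, width, height] in pixels, round what is visible of it).
- arm.spot_point(name, camera): "position" ([row, column] in pixels: a listed point, or the origin of a listed thing).
The state is a dict: "time_s": time; "joint_positions": joint angles; "joint_vel": joint speeds; "effort": joint torques, N m; "ee_pos": TCP position; "eef_rot": TCP orientation; "wrist_force": force on the tool from outside, world axes, zero at the start; "moment": the same for the moment, N m; "finger_gap": opening from 0.0 (shut) to 1.0 (fully open).
Only numpy, scipy, OpenCV 4.12 (cv2) and the standard library are available. Lean on these libraries where they do the work, as an engineer would, in place of code of your own. Each camera call takes 0.05 s, during which the arm holds its last target. There are 200 camera calls.

## Working session

There is one attempt and no reset: what is moved stays moved. The work goes in short steps, Python scripts to look and compute and a tool call to move; the robot and the scene stay as the last step left them, time stands still between calls to the robot, and variables do not carry over. Pictures are saved under pics/ and viewed, about 12 in all and at most 16, crops included, and the job is handed in when it is done.

Besides the shell and the picture viewer there is one more tool, called after "Call:" as name([rows], argument=value, ...), one row to a line, values as JSON. apply_moves: Moves the arm, as the interface text tells. Its arguments: {"type":"object","properties":{"moves":{"type":"array","items":{"type":"object","properties":{"ax":{"type":"number"},"ay":{"type":"number"},"az":{"type":"number"},"tx":{"type":"number"},"ty":{"type":"number"},"tz":{"type":"number"},"grip":{"type":"number"}}}},"squeeze":{"type":"number"}},"required":["moves"]}

```bash
ls; mkdir -p pics; cat > h.py <<'E'
import numpy as np, cv2
from rig import arm
def save(img,n): cv2.imwrite('pics/'+n,cv2.cvtColor(img,cv2.COLOR_RGB2BGR))
def ray(cam,row,col,st=None):
    c=arm.get_calibration(cam); K=np.array(c['camera_matrix'])
    if cam=='wrist':
        st=st or arm.read_state(); T=np.eye(4); T[:3,:3]=st['eef_rot']; T[:3,3]=st['ee_pos']
        M=T@np.array(c['mount'])
    else: M=np.linalg.inv(np.array(c['view']))
    d=M[:3,:3]@np.linalg.inv(K)@np.array([col,row,1.]); return M[:3,3],d
def at_z(cam,row,col,z,st=None):
    o,d=ray(cam,row,col,st); return o+d*(z-o[2])/d[2]
def proj(cam,p,st=None):
    c=arm.get_calibration(cam); K=np.array(c['camera_matrix'])
    if cam=='wrist':
        st=st or arm.read_state(); T=np.eye(4); T[:3,:3]=st['eef_rot']; T[:3,3]=st['ee_pos']
        V=np.linalg.inv(T@np.array(c['mount']))
    else: V=np.array(c['view'])
    q=K@(V[:3,:3]@np.array(p,float)+V[:3,3]); return q[:2]/q[2]
def tri(r1,r2):
    (a,d),(b,e)=r1,r2; A=np.c_[d,-e]; s=np.linalg.lstsq(A,b-a,rcond=None)[0]
    p,q=a+s[0]*d,b+s[1]*e; return (p+q)/2,np.linalg.norm(p-q)
E
python3 - <<'E'
from h import *
np.set_printoptions(precision=2,suppress=True)
st=arm.read_state(); print(st)
for c in ['top','scene']:
    save(arm.grab_frame(c),c+'1.png'); cc=arm.get_calibration(c); print(c,np.array(cc['camera_matrix']),np.array(cc['view']))
print(arm.get_calibration('wrist'))
for n,z in [('jar1_c',26+5),('bottle1_c',60),('low1',30),('low2',30),('low3',30),('low4',30),('high1',70),('high2',70),('high3',70),('tag_grip',16),('tag_eye',3),('peg_root',60),('peg_tip',118),('shelf',0)]:
    for d in arm.spot_point(n,'top'):
        if d['score']>.2: print(n,round(d['score'],2),np.round(d['position'],1),at_z('top',*d['position'],z))
E
```

```text
pics
{'time_s': 0.0, 'joint_positions': array([ 1.48,  0.5 , -0.43,  1.55,  0.22,  1.14, -0.21]), 'joint_vel': array([ 0.,  0.,  0., -0.,  0., -0., -0.]), 'effort': array([  0.  , -56.66,  -5.82, -27.91,  -0.07,   0.03,   0.  ]), 'ee_pos': array([ 227.97, -607.96,  225.68]), 'eef_rot': array([[ 0.94,  0.35, -0.  ],
       [ 0.35, -0.94,  0.  ],
       [ 0.  , -0.  , -1.  ]]), 'wrist_force': array([-0.08,  0.36,  0.26]), 'moment': array([-0.02, -0.02, -0.01]), 'finger_gap': 1.0010919608548188}
top [[370.1    0.   316.75]
 [  0.   370.1  195.69]
 [  0.     0.     1.  ]] [[  -0.     -1.      0.03  -22.43]
 [  -1.     -0.     -0.08  603.52]
 [   0.08   -0.03   -1.   1342.47]
 [   0.      0.      0.      1.  ]]
scene [[375.71   0.   318.21]
 [  0.   375.71 199.54]
 [  0.     0.     1.  ]] [[  -0.57    0.82   -0.02  333.07]
 [   0.47    0.31   -0.82 -151.06]
 [  -0.67   -0.48   -0.57 1582.33]
 [   0.      0.      0.      1.  ]]
{'camera_matrix': array([[333.84,   0.  , 320.21],
       [  0.  , 333.84, 197.5 ],
       [  0.  ,   0.  ,   1.  ]]), 'mount': array([[   0.  ,   -0.97,   -0.25,  
[... 1405 characters left out ...]
.46 [151.4 281.5] [759.8  105.81  70.  ]
high3 0.86 [195.5 353. ] [ 600.64 -151.18   70.  ]
high3 0.78 [200.4 393.3] [ 583.16 -296.29   70.  ]
high3 0.6 [195.3 370.7] [ 601.45 -214.96   70.  ]
high3 0.46 [151.4 281.5] [759.8  105.81  70.  ]
tag_grip 0.81 [221.2 312.2] [509.59  -5.67  16.  ]
tag_eye 0.66 [202.3 306.1] [580.52  17.01   3.  ]
tag_eye 0.21 [159.4 310.9] [743.39  -0.94   3.  ]
peg_tip 0.76 [166.1 307. ] [698.66  13.94 118.  ]
peg_tip 0.67 [228.2 351.1] [ 483.98 -137.53  118.  ]
peg_tip 0.39 [232.1 370.1] [ 470.57 -202.81  118.  ]
peg_tip 0.39 [198.2 391.9] [ 587.35 -280.2   118.  ]
peg_tip 0.32 [203.6 245.3] [568.24 224.86 118.  ]
shelf 0.9 [214.5 379.1] [ 534.88 -258.02    0.  ]
```

```bash
python3 - <<'E'
from h import *
a=cv2.imread('pics/top1.png')
cv2.imwrite('pics/top1c.png',cv2.resize(a[110:290,150:470],None,fx=2.5,fy=2.5,interpolation=cv2.INTER_CUBIC))
b=cv2.imread('pics/scene1.png')
cv2.imwrite('pics/scene1c.png',cv2.resize(b,(800,500)))
E
```

```text
(no output)
```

View pics/top1c.png

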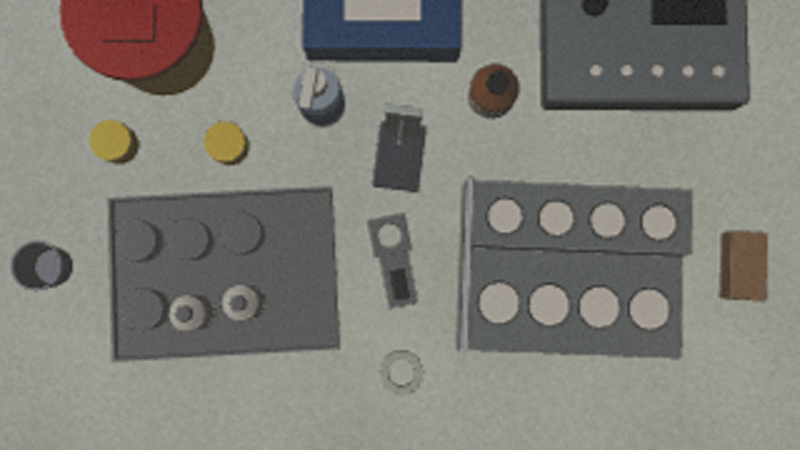

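View pics/scene1c.png

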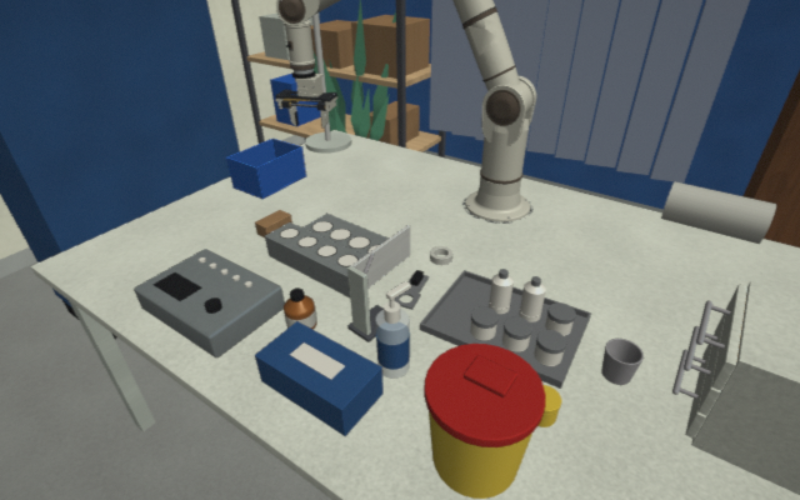

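Crop of top view: four jars (lids at crop (143,240), (192,238), (245,232), (148,308)) and two bottles ((188,313), (240,302)) in the tray. The yellow look-alikes are behind it. Shelf marks are on the right, with the panel on the left end (crop x≈465). The scene view confirms 4 jars and 2 bottles.

```bash
cat >> h.py <<'E'
np.set_printoptions(precision=3,suppress=True)
def goal(p,R,st=None):
    """tool-frame scaled shift and turn from the present pose"""
    from scipy.spatial.transform import Rotation as Q
    st=st or arm.read_state(); R0=np.array(st['eef_rot'])
    t=R0.T@(np.array(p)-st['ee_pos'])/500; a=Q.from_matrix(R0.T@R).as_rotvec()/(np.pi/4)
    print('t',t.round(4),'a',a.round(4),'rows',np.linalg.norm(t)*500/41.7,np.linalg.norm(a)*45/7.16)
def down(yaw): # tool x at yaw in the world, z down
    c,s=np.cos(yaw),np.sin(yaw); return np.array([[c,s,0],[s,-c,0],[0,0,-1.]])
E
python3 - <<'E'
from h import *
a=cv2.imread('pics/top1.png').astype(int).min(2)
m=(a>150).astype(np.uint8)
n,l,s,c=cv2.connectedComponentsWithStats(m)
L=[];H=[]
for i in range(1,n):
    x,y=c[i]
    if 60<s[i,4]<400 and 335<x<430 and 180<y<245: (H if y<215 else L).append((x,y))
L.sort();H.sort();print(L,H)
WL=np.array([at_z('top',y,x,30) for x,y in L]);WH=np.array([at_z('top',y,x,70) for x,y in H])
print(WL);print(WH);print(np.diff(WL,axis=0),np.diff(WH,axis=0))
d=(WL[-1]-WL[0])+(WH[-1]-WH[0]); print('yaw deg',np.degrees(np.arctan2(d[0],-d[1])))
for px in [(143,240),(192,238),(245,232),(148,308)]: print('jar',at_z('top',110+px[1]/2.5,150+px[0]/2.5,57))
for px in [(188,313),(240,302)]: print('bot',at_z('top',110+px[1]/2.5,150+px[0]/2.5,115))
goal([500,270,330],down(np.pi/2+.045))
goal([500,270,330],down(-np.pi/2+.045))
E
```

```text
[] []
[]
[]
[] []Traceback (most recent call last):
  File "<stdin>", line 12, in <module>
IndexError: index -1 is out of bounds for axis 0 with size 0
```

```bash
python3 - <<'E'
from h import *
a=cv2.imread('pics/top1.png').astype(int).min(2)
print(a[230,349],a[230,359],a[250,440])
sub=a[180:245,335:430]
for t in (140,130,120,110):
  n,l,s,c=cv2.connectedComponentsWithStats((a>t).astype(np.uint8))
  L=[];H=[]
  for i in range(1,n):
    x,y=c[i]
    if 60<s[i,4]<400 and 338<x<430 and 180<y<245: (H if y<215 else L).append((x,y))
  if len(L)==4 and len(H)==4: break
L.sort();H.sort();print(t,len(L),len(H))
WL=np.array([at_z('top',y,x,30) for x,y in L]);WH=np.array([at_z('top',y,x,70) for x,y in H])
print(WL);print(WH);print(np.diff(WL,axis=0),np.diff(WH,axis=0))
d=(WL[-1]-WL[0])+(WH[-1]-WH[0]); print('yaw deg',np.degrees(np.arctan2(d[0],-d[1])))
for px in [(143,240),(192,238),(245,232),(148,308)]: print('jar',at_z('top',110+px[1]/2.5,150+px[0]/2.5,57))
for px in [(188,313),(240,302)]: print('bot',at_z('top',110+px[1]/2.5,150+px[0]/2.5,115))
goal([500,270,330],down(np.pi/2+.045))
goal([500,270,330],down(-np.pi/2+.045))
goal([480,-100,330],down(np.pi/2+.045))
E
```

```text
149 91 145
140 4 4
[[ 473.926 -141.261   30.   ]
 [ 471.199 -214.887   30.   ]
 [ 468.105 -289.481   30.   ]
 [ 464.698 -363.269   30.   ]]
[[ 598.661 -146.188   70.   ]
 [ 595.99  -220.655   70.   ]
 [ 593.005 -294.375   70.   ]
 [ 589.592 -369.085   70.   ]]
[[ -2.727 -73.626   0.   ]
 [ -3.094 -74.594   0.   ]
 [ -3.407 -73.787   0.   ]] [[ -2.671 -74.467   0.   ]
 [ -2.985 -73.72    0.   ]
 [ -3.413 -74.71    0.   ]]
yaw deg -2.3549221152126085
jar [563.384 370.285  57.   ]
jar [566.29  300.726  57.   ]
jar [574.958 225.313  57.   ]
jar [466.632 360.94   57.   ]
bot [460.731 291.738 115.   ]
bot [475.536 221.57  115.   ]
t [ 1.126 -1.454 -0.207] a [ 0.   0.  -1.6] rows 22.192688947941253 10.058686338593196
t [ 1.126 -1.454 -0.207] a [ 0.  -0.   2.4] rows 22.192688947941253 15.08097847990949
t [ 0.829 -0.776 -0.206] a [ 0.   0.  -1.6] rows 13.832107302102187 10.058686338593196
```

Call:
apply_moves([
  {"tx":0.83,"ty":-0.776,"tz":-0.2,"az":-0.8},
  {"tx":0.83,"ty":-0.776,"tz":-0.2,"az":-0.8},
  {"tx":0.83,"ty":-0.776,"tz":-0.2,"az":-0.8},
  {"tx":0.83,"ty":-0.776,"tz":-0.2,"az":-0.8},
  {"tx":0.83,"ty":-0.776,"tz":-0.2,"az":-0.8},
  {"tx":0.83,"ty":-0.776,"tz":-0.2,"az":-0.8},
  {"tx":0.83,"ty":-0.776,"tz":-0.2,"az":-0.8},
  {"tx":0.83,"ty":-0.776,"tz":-0.2,"az":-0.8},
  {"tx":0.83,"ty":-0.776,"tz":-0.2,"az":-0.8},
  {"tx":0.83,"ty":-0.776,"tz":-0.2,"az":-0.8},
  {"tx":0.83,"ty":-0.776,"tz":-0.2,"az":-0.8},
  {"tx":0.83,"ty":-0.776,"tz":-0.2,"az":-0.8},
])

```text
invalid input at $.moves[0]: expected keys ax, ay, az, tx, ty, tz, grip
```

```bash
python3 - <<'E'
from h import *
st=arm.read_state(); print(st['time_s'],st['joint_positions'],st['ee_pos'],st['eef_rot'])
goal([500,270,330],down(np.pi/2+.045))
E
```

```text
0.8 [ 1.475  0.501 -0.427  1.55   0.221  1.138 -0.21 ] [ 228.28  -608.601  226.755] [[ 0.936  0.351  0.   ]
 [ 0.351 -0.936 -0.   ]
 [ 0.     0.    -1.   ]]
t [ 1.126 -1.454 -0.207] a [ 0.   0.  -1.6] rows 22.192688947941253 10.058686338593196
```

Call:
apply_moves([
  {"ax":0,"ay":0,"az":-0.8,"tx":0.83,"ty":-0.776,"tz":-0.2,"grip":1},
  {"ax":0,"ay":0,"az":-0.8,"tx":0.83,"ty":-0.776,"tz":-0.2,"grip":1},
  {"ax":0,"ay":0,"az":-0.8,"tx":0.83,"ty":-0.776,"tz":-0.2,"grip":1},
  {"ax":0,"ay":0,"az":-0.8,"tx":0.83,"ty":-0.776,"tz":-0.2,"grip":1},
  {"ax":0,"ay":0,"az":-0.8,"tx":0.83,"ty":-0.776,"tz":-0.2,"grip":1},
  {"ax":0,"ay":0,"az":-0.8,"tx":0.83,"ty":-0.776,"tz":-0.2,"grip":1},
  {"ax":0,"ay":0,"az":-0.8,"tx":0.83,"ty":-0.776,"tz":-0.2,"grip":1},
  {"ax":0,"ay":0,"az":-0.8,"tx":0.83,"ty":-0.776,"tz":-0.2,"grip":1},
  {"ax":0,"ay":0,"az":-0.8,"tx":0.83,"ty":-0.776,"tz":-0.2,"grip":1},
  {"ax":0,"ay":0,"az":-0.8,"tx":0.83,"ty":-0.776,"tz":-0.2,"grip":1},
  {"ax":0,"ay":0,"az":-0.8,"tx":0.83,"ty":-0.776,"tz":-0.2,"grip":1},
  {"ax":0,"ay":0,"az":-0.8,"tx":0.83,"ty":-0.776,"tz":-0.2,"grip":1},
])

```text
time_s: 1.8
ee_pos: [447.5, -165.6, 314.2]
eef_rot: [[0.551, 0.834, 0.001], [0.834, -0.551, -0.001], [-0.001, 0.001, -1.0]]
wrist_force: [0.6, -0.7, -0.4]
finger_gap: 1.001
```

```bash
python3 - <<'E'
from h import *
st=arm.read_state(); print(st['time_s'],st['joint_positions'],st['ee_pos'],st['eef_rot'])
goal([500,270,330],down(np.pi/2+.045))
E
```

```text
1.8 [ 1.091  0.137 -0.861  1.849  0.113  1.204 -0.389] [ 447.455 -165.561  314.199] [[ 0.551  0.834  0.001]
 [ 0.834 -0.551 -0.001]
 [-0.001  0.001 -1.   ]]
t [ 0.785 -0.393 -0.033] a [ 0.001  0.002 -0.801] rows 10.527663789965384 5.032322144691077
```

Call:
apply_moves([
  {"ax":0,"ay":0,"az":-0.8,"tx":0.785,"ty":-0.393,"tz":-0.033,"grip":1},
  {"ax":0,"ay":0,"az":-0.8,"tx":0.785,"ty":-0.393,"tz":-0.033,"grip":1},
  {"ax":0,"ay":0,"az":-0.8,"tx":0.785,"ty":-0.393,"tz":-0.033,"grip":1},
  {"ax":0,"ay":0,"az":-0.8,"tx":0.785,"ty":-0.393,"tz":-0.033,"grip":1},
  {"ax":0,"ay":0,"az":-0.8,"tx":0.785,"ty":-0.393,"tz":-0.033,"grip":1},
  {"ax":0,"ay":0,"az":-0.8,"tx":0.785,"ty":-0.393,"tz":-0.033,"grip":1},
  {"ax":0,"ay":0,"az":-0.8,"tx":0.785,"ty":-0.393,"tz":-0.033,"grip":1},
  {"ax":0,"ay":0,"az":-0.8,"tx":0.785,"ty":-0.393,"tz":-0.033,"grip":1},
  {"ax":0,"ay":0,"az":-0.8,"tx":0.785,"ty":-0.393,"tz":-0.033,"grip":1},
  {"ax":0,"ay":0,"az":-0.8,"tx":0.785,"ty":-0.393,"tz":-0.033,"grip":1},
  {"ax":0,"ay":0,"az":-0.8,"tx":0.785,"ty":-0.393,"tz":-0.033,"grip":1},
  {"ax":0,"ay":0,"az":-0.8,"tx":0.785,"ty":-0.393,"tz":-0.033,"grip":1},
])

```text
time_s: 2.8
ee_pos: [497.5, 275.3, 330.5]
eef_rot: [[-0.053, 0.999, -0.0], [0.999, 0.053, 0.005], [0.005, -0.0, -1.0]]
wrist_force: [-0.3, -0.4, 0.3]
finger_gap: 1.001
```

```bash
python3 - <<'E'
from h import *
st=arm.read_state(); print(st['time_s'],st['joint_positions'],st['ee_pos'],st['eef_rot'])
save(arm.grab_frame('wrist'),'w1.png')
for n,z in [('jar1_c',31),('bottle1_c',60)]:
    for d in arm.spot_point(n,'wrist'):
        if d['score']>.15: print(n,round(d['score'],2),np.round(d['position'],1),at_z('wrist',*d['position'],z,st))
    for d in arm.boxes_of(n,'wrist'):
        if d['score']>.15: print(n,'box',round(d['score'],2),np.round(d['box'],1))
E
```

```text
2.8 [ 0.26   0.415 -1.073  1.618  0.37   1.329 -0.812] [497.499 275.333 330.466] [[-0.053  0.999 -0.   ]
 [ 0.999  0.053  0.005]
 [ 0.005 -0.    -1.   ]]
jar1_c 0.68 [ 87.5 296.2] [461.113 371.137  31.   ]
jar1_c box 0.71 [298.6  88.8  49.6  50.4]
jar1_c box 0.66 [336.9 312.1  81.9  25. ]
bottle1_c 0.6 [201.1 303.1] [477.531 225.707  60.   ]
bottle1_c box 0.78 [300.9 201.8  42.9  44.9]
bottle1_c box 0.62 [333.9 309.5  83.1  21. ]
```

View pics/w1.png

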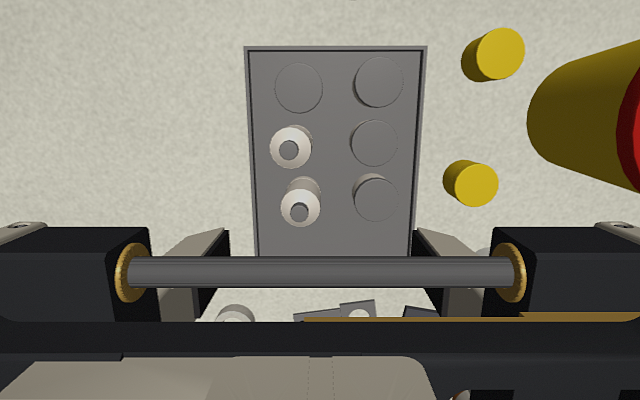

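Wrist view: jar lids at (299,88), (379,83), (374,143), (376,200). Bottle caps at (289,150) and (299,212). All are clear.

```bash
python3 - <<'E'
from h import *
a=cv2.cvtColor(cv2.imread('pics/w1.png'),cv2.COLOR_BGR2GRAY)[:240,230:430]
st=arm.read_state(); print(st['ee_pos'])
big=cv2.resize(a,None,fx=4,fy=4,interpolation=cv2.INTER_CUBIC)
c=cv2.HoughCircles(big,cv2.HOUGH_GRADIENT,1,120,param1=60,param2=25,minRadius=60,maxRadius=115)
for x,y,r in c[0]:
    x,y=x/4+230-.4,y/4-.4; print('circ',x,y,r/4,'z57',at_z('wrist',y,x,57,st),'z90',at_z('wrist',y,x,90,st))
for px in [(299,88),(379,83),(374,143.5),(376,200.5)]: print('jar',at_z('wrist',px[1],px[0],57,st))
for px in [(289,150),(299,212)]: print('cap',at_z('wrist',px[1],px[0],115,st))
E
```

```text
[499.819 266.394 329.724]
circ 373.475 142.975 23.55 z57 [567.15  295.576  57.   ] z90 [561.784 298.438  90.   ]
circ 289.725 147.725 20.875 z57 [460.008 284.975  57.   ] z90 [462.832 288.647  90.   ]
circ 376.475 200.475 22.0 z57 [577.475 219.589  57.   ] z90 [571.32  228.259  90.   ]
circ 378.475 83.725 23.3 z57 [567.327 367.736  57.   ] z90 [561.947 365.082  90.   ]
circ 299.225 207.225 18.95 z57 [474.331 205.807  57.   ] z90 [476.06  215.531  90.   ]
circ 299.475 87.975 24.15 z57 [470.582 358.657  57.   ] z90 [472.598 356.697  90.   ]
jar [469.999 358.603  57.   ]
jar [567.897 368.606  57.   ]
jar [567.878 294.939  57.   ]
jar [576.842 219.528  57.   ]
cap [464.212 288.87  115.   ]
cap [477.261 217.069 115.   ]
```

```bash
cat >> h.py <<'E'
def circs(img,x0,x1,y1,st,y0=0,md=120,rmin=60,rmax=115):
    a=cv2.cvtColor(img,cv2.COLOR_RGB2GRAY)[y0:y1,x0:x1]
    big=cv2.resize(a,None,fx=4,fy=4,interpolation=cv2.INTER_CUBIC)
    c=cv2.HoughCircles(big,cv2.HOUGH_GRADIENT,1,md,param1=60,param2=25,minRadius=rmin,maxRadius=rmax)
    return [] if c is None else [(x/4+x0-.4,y/4+y0-.4,r/4) for x,y,r in c[0]]
E
python3 - <<'E'
from h import *
st=arm.read_state(); print(st['ee_pos'],st['time_s'],st['joint_positions'])
img=arm.grab_frame('wrist'); save(img,'w2.png')
for x,y,r in circs(img,230,430,240,st): print('circ',x,y,r,'z57',at_z('wrist',y,x,57,st)[:2],'z90',at_z('wrist',y,x,90,st)[:2])
goal([463,290,150],down(np.pi/2+.045))
goal([463,290,55],down(np.pi/2+.045))
E
```

```text
[499.819 266.394 329.724] 3.05 [ 0.272  0.411 -1.068  1.622  0.37   1.33  -0.809]
circ 287.225 138.975 21.275 z57 [456.601 295.964] z90 [459.685 298.796]
circ 374.975 190.975 22.85 z57 [574.372 232.556] z90 [568.453 240.235]
circ 298.225 198.975 19.35 z57 [472.69  217.242] z90 [474.545 226.092]
circ 375.475 72.475 25.175 z57 [562.554 380.546] z90 [557.539 376.913]
circ 371.725 133.725 23.425 z57 [563.96  307.124] z90 [558.838 309.103]
circ 295.225 78.475 24.35 z57 [465.096 369.492] z90 [467.531 366.704]
t [ 0.051 -0.072  0.36 ] a [ 0.     0.002 -0.004] rows 4.438850747173315 0.0294975142068262
t [ 0.051 -0.072  0.55 ] a [ 0.     0.002 -0.004] rows 6.673958906477856 0.0294975142068262
```

Call:
apply_moves([
  {"ax":0,"ay":0,"az":0,"tx":-0.09,"ty":-0.054,"tz":0.31,"grip":1},
  {"ax":0,"ay":0,"az":0,"tx":-0.09,"ty":-0.054,"tz":0.31,"grip":1},
  {"ax":0,"ay":0,"az":0,"tx":-0.09,"ty":-0.054,"tz":0.31,"grip":1},
  {"ax":0,"ay":0,"az":0,"tx":-0.09,"ty":-0.054,"tz":0.31,"grip":1},
  {"ax":0,"ay":0,"az":0,"tx":-0.09,"ty":-0.054,"tz":0.31,"grip":1},
  {"ax":0,"ay":0,"az":0,"tx":-0.09,"ty":-0.054,"tz":0.31,"grip":1},
  {"ax":0,"ay":0,"az":0,"tx":-0.09,"ty":-0.054,"tz":0.31,"grip":1},
  {"ax":0,"ay":0,"az":0,"tx":-0.09,"ty":-0.054,"tz":0.31,"grip":1},
])

```text
time_s: 3.77
ee_pos: [476.6, 224.0, 177.8]
eef_rot: [[-0.044, 0.999, 0.005], [0.999, 0.044, 0.003], [0.002, 0.005, -1.0]]
wrist_force: [0.7, 1.0, 0.5]
finger_gap: 0.999
```

```bash
python3 - <<'E'
from h import *
st=arm.read_state(); print(st['ee_pos'],st['eef_rot'],st['joint_vel'])
img=arm.grab_frame('wrist'); save(img,'w3.png')
for x,y,r in circs(img,150,500,270,st,rmin=40,rmax=200): print('circ',x,y,r,'z57',at_z('wrist',y,x,57,st)[:2],'z90',at_z('wrist',y,x,90,st)[:2],'z115',at_z('wrist',y,x,115,st)[:2])
for d in arm.spot_point('bottle1_c','wrist'): print(d, at_z('wrist',*d['position'],60,st))
print(arm.read_state()['ee_pos'])
E
```

```text
[476.587 223.965 177.803] [[-0.044  0.999  0.005]
 [ 0.999  0.044  0.003]
 [ 0.002  0.005 -1.   ]] [-0.006 -0.003  0.002  0.004  0.003 -0.002 -0.003]
circ 301.475 96.225 35.175 z57 [458.755 301.429] z90 [460.418 300.075] z115 [461.677 299.049]
circ 317.725 197.225 31.9 z57 [475.376 218.328] z90 [475.08  226.767] z115 [474.856 233.159]
circ 432.475 185.725 34.925 z57 [573.512 232.794] z90 [561.652 239.528] z115 [552.667 244.63 ]
circ 437.975 95.975 40.125 z57 [568.46  306.545] z90 [557.195 304.589] z115 [548.661 303.106]
circ 313.475 12.475 35.125 z57 [465.976 362.628] z90 [466.787 354.063] z115 [467.402 347.574]
circ 439.725 0.975 37.525 z57 [560.702 374.829] z90 [550.351 364.826] z115 [542.51  357.248]
circ 451.225 224.475 31.2 z57 [594.654 198.54 ] z90 [580.303 209.31 ] z115 [569.43 217.47]
circ 268.975 244.475 12.225 z57 [433.525 172.689] z90 [438.161 186.506] z115 [441.673 196.973]
[476.056 223.757 177.281]
```

View pics/w3.png

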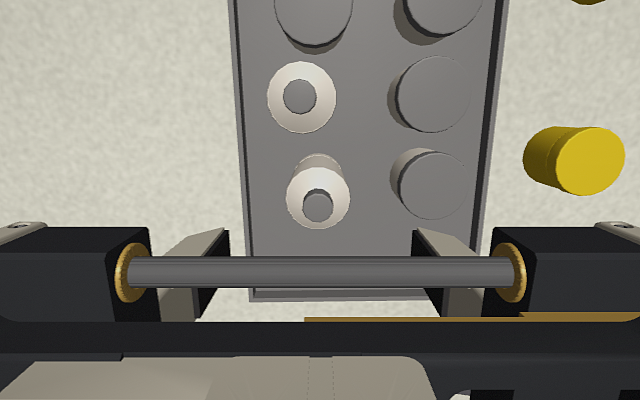

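Wrist view: bottle F is under the gripper with its shoulder at (318,197). The second bottle is at (301,96). Descending on F.

Call:
apply_moves([
  {"ax":0,"ay":0,"az":0,"tx":0.0055,"ty":-0.002,"tz":0.08,"grip":0.9},
  {"ax":0,"ay":0,"az":0,"tx":0.0055,"ty":-0.002,"tz":0.16,"grip":0.9},
  {"ax":0,"ay":0,"az":0,"tx":0.0055,"ty":-0.002,"tz":0.22,"grip":0.9},
  {"ax":0,"ay":0,"az":0,"tx":0.0055,"ty":-0.002,"tz":0.244,"grip":0.9},
  {"ax":0,"ay":0,"az":0,"tx":0.0055,"ty":-0.002,"tz":0.244,"grip":0.9},
  {"ax":0,"ay":0,"az":0,"tx":0.0055,"ty":-0.002,"tz":0.244,"grip":0},
  {"ax":0,"ay":0,"az":0,"tx":0.0055,"ty":-0.002,"tz":0.244,"grip":0},
  {"ax":0,"ay":0,"az":0,"tx":0.0055,"ty":-0.002,"tz":0.244,"grip":0},
  {"ax":0,"ay":0,"az":0,"tx":0.0055,"ty":-0.002,"tz":0.244,"grip":0},
  {"ax":0,"ay":0,"az":0,"tx":0.0055,"ty":-0.002,"tz":0.244,"grip":0},
  {"ax":0,"ay":0,"az":0,"tx":0.0055,"ty":-0.002,"tz":0.244,"grip":0},
  {"ax":0,"ay":0,"az":0,"tx":0.0055,"ty":-0.002,"tz":0.244,"grip":0},
], squeeze=20)

```text
time_s: 4.87
ee_pos: [474.0, 225.1, 53.8]
eef_rot: [[-0.044, 0.999, 0.002], [0.999, 0.044, 0.0], [0.0, 0.002, -1.0]]
wrist_force: [-1.0, -0.9, 5.7]
finger_gap: 0.542
```

Call:
apply_moves([
  {"ax":0,"ay":0,"az":0,"tx":0,"ty":0,"tz":-0.06,"grip":0},
  {"ax":0,"ay":0,"az":0,"tx":0,"ty":0,"tz":-0.14,"grip":0},
  {"ax":0,"ay":0,"az":0,"tx":-0.05,"ty":0.015,"tz":-0.2,"grip":0},
  {"ax":0,"ay":0,"az":0,"tx":-0.12,"ty":0.035,"tz":-0.25,"grip":0},
  {"ax":0,"ay":0,"az":0,"tx":-0.2,"ty":0.06,"tz":-0.28,"grip":0},
  {"ax":0,"ay":0,"az":0,"tx":-0.28,"ty":0.08,"tz":-0.29,"grip":0},
  {"ax":0,"ay":0,"az":0,"tx":-0.36,"ty":0.1,"tz":-0.29,"grip":0},
  {"ax":0,"ay":0,"az":0,"tx":-0.44,"ty":0.125,"tz":-0.29,"grip":0},
  {"ax":0,"ay":0,"az":0,"tx":-0.52,"ty":0.15,"tz":-0.29,"grip":0},
  {"ax":0,"ay":0,"az":0,"tx":-0.6,"ty":0.17,"tz":-0.29,"grip":0},
  {"ax":0,"ay":0,"az":0,"tx":-0.67,"ty":0.195,"tz":-0.29,"grip":0},
  {"ax":0,"ay":0,"az":0,"tx":-0.72,"ty":0.208,"tz":-0.29,"grip":0},
])

```text
time_s: 5.87
ee_pos: [593.6, -136.2, 197.2]
eef_rot: [[-0.039, 0.999, -0.0], [0.999, 0.039, -0.002], [-0.002, -0.0, -1.0]]
wrist_force: [0.7, -0.7, -2.6]
finger_gap: 0.544
```

```bash
python3 - <<'E'
from h import *
st=arm.read_state(); print(st['time_s'],st['ee_pos'],st['joint_positions'],st['finger_gap'])
img=arm.grab_frame('wrist'); save(img,'w4.png')
print(arm.read_state()['ee_pos'])
goal([598.3,-147.5,200],down(np.pi/2+.044))
E
```

```text
5.8667 [ 593.614 -136.244  197.18 ] [ 0.84   0.596 -0.925  1.676  0.519  1.135 -0.19 ] 0.5436939534005557
[ 594.324 -141.731  196.645]
t [-0.012  0.008 -0.007] a [-0.001  0.005 -0.014] rows 0.1862851501153659 0.09221186321913794
```

View pics/w4.png

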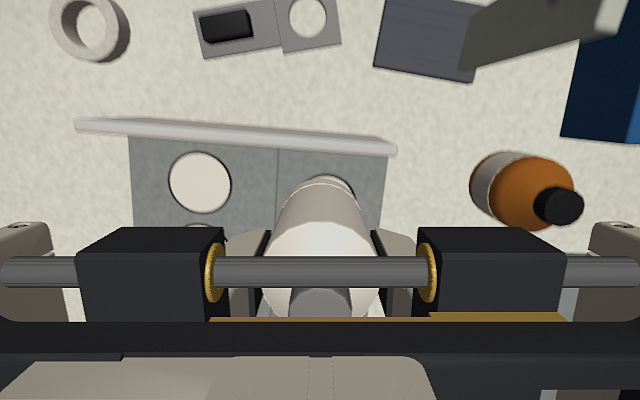

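Wrist view: bottle held upright above the shelf. low1 shows at (200,182); high1 is partly hidden at (325,185).

```bash
python3 - <<'E'
from h import *
R=np.array([[-.039,.999,0],[.999,.039,-.002],[-.002,0,-1]])
st=dict(ee_pos=np.array([593.614,-136.244,197.18]),eef_rot=R)
print('low1',at_z('wrist',182,200,30,st)); print(proj('wrist',[598.7,-146.2,70],st),proj('wrist',[474,-141.3,30],st))
st=arm.read_state();print(st['ee_pos'])
E
```

```text
low1 [ 474.075 -143.432   30.   ]
[325.361 199.818] [199.814 179.902]
[ 594.324 -141.731  196.645]
```

Call:
apply_moves([
  {"ax":0,"ay":0,"az":0,"tx":0,"ty":0,"tz":0,"grip":0},
  {"ax":0,"ay":0,"az":0,"tx":0,"ty":0,"tz":0,"grip":0},
  {"ax":0,"ay":0,"az":0,"tx":0,"ty":0,"tz":0,"grip":0},
])

```text
time_s: 6.17
ee_pos: [592.6, -128.1, 197.8]
eef_rot: [[-0.047, 0.999, -0.001], [0.999, 0.047, 0.001], [0.001, -0.001, -1.0]]
wrist_force: [0.8, 0.1, -1.0]
finger_gap: 0.542
```

Call:
apply_moves([
  {"ax":0,"ay":0,"az":0,"tx":-0.02,"ty":0.005,"tz":0.02,"grip":0},
  {"ax":0,"ay":0,"az":0,"tx":-0.04,"ty":0.01,"tz":0.06,"grip":0},
  {"ax":0,"ay":0,"az":0,"tx":-0.04,"ty":0.01,"tz":0.1,"grip":0},
  {"ax":0,"ay":0,"az":0,"tx":-0.04,"ty":0.01,"tz":0.125,"grip":0},
  {"ax":0,"ay":0,"az":0,"tx":-0.04,"ty":0.01,"tz":0.14,"grip":0},
  {"ax":0,"ay":0,"az":0,"tx":-0.04,"ty":0.01,"tz":0.15,"grip":0},
  {"ax":0,"ay":0,"az":0,"tx":-0.04,"ty":0.01,"tz":0.155,"grip":0},
  {"ax":0,"ay":0,"az":0,"tx":-0.04,"ty":0.01,"tz":0.155,"grip":0},
  {"ax":0,"ay":0,"az":0,"tx":-0.04,"ty":0.01,"tz":0.156,"grip":0},
])

```text
time_s: 6.92
ee_pos: [599.7, -149.5, 120.8]
eef_rot: [[-0.045, 0.999, 0.001], [0.999, 0.045, -0.0], [-0.0, 0.001, -1.0]]
wrist_force: [0.8, -0.4, -1.1]
finger_gap: 0.539
```

Call:
apply_moves([
  {"ax":0,"ay":0,"az":0,"tx":0.003,"ty":-0.003,"tz":0.003,"grip":0},
  {"ax":0,"ay":0,"az":0,"tx":0.003,"ty":-0.003,"tz":0.003,"grip":0},
  {"ax":0,"ay":0,"az":0,"tx":0.003,"ty":-0.003,"tz":0.003,"grip":0.6},
  {"ax":0,"ay":0,"az":0,"tx":0.003,"ty":-0.003,"tz":0.003,"grip":0.75},
  {"ax":0,"ay":0,"az":0,"tx":0.003,"ty":-0.003,"tz":0.003,"grip":0.9},
  {"ax":0,"ay":0,"az":0,"tx":0.003,"ty":-0.003,"tz":-0.03,"grip":0.9},
  {"ax":0,"ay":0,"az":0,"tx":0.003,"ty":-0.003,"tz":-0.1,"grip":0.9},
  {"ax":0,"ay":0,"az":0,"tx":0.003,"ty":-0.003,"tz":-0.17,"grip":0.9},
  {"ax":0,"ay":0,"az":0,"tx":0.05,"ty":-0.018,"tz":-0.19,"grip":0.9},
  {"ax":0,"ay":0,"az":0,"tx":0.1,"ty":-0.035,"tz":-0.19,"grip":0.9},
  {"ax":0,"ay":0,"az":0,"tx":0.15,"ty":-0.05,"tz":-0.19,"grip":0.9},
  {"ax":0,"ay":0,"az":0,"tx":0.2,"ty":-0.06,"tz":-0.19,"grip":0.9},
])

```text
time_s: 7.92
ee_pos: [564.1, -50.5, 215.6]
eef_rot: [[-0.044, 0.999, 0.001], [0.999, 0.044, -0.001], [-0.001, 0.001, -1.0]]
wrist_force: [1.0, -0.1, -1.0]
finger_gap: 0.901
```

```bash
python3 - <<'E'
from h import *
st=arm.read_state(); print(st['time_s'],st['ee_pos'])
save(arm.grab_frame('top'),'t2.png')
for d in arm.spot_point('bottle1_c','top'): print(d, at_z('top',*d['position'],125))
print(proj('top',[598.7,-146.2,180]),proj('top',[598.7,-146.2,125]))
goal([460.4,300,180],down(np.pi/2+.044))
E
```

```text
7.9167 [564.132 -50.525 215.599]
{'position': [234.5, 408.3], 'score': 0.19} [ 462.316 -332.745  125.   ]
[355.685 193.255] [353.566 194.706]
t [ 0.701 -0.17   0.073] a [ 0.001 -0.002  0.01 ] rows 8.693524210816816 0.06598769495638418
```

Call:
apply_moves([
  {"ax":0,"ay":0,"az":0,"tx":0.08,"ty":-0.02,"tz":0.01,"grip":0.9},
  {"ax":0,"ay":0,"az":0,"tx":0.16,"ty":-0.04,"tz":0.02,"grip":0.9},
  {"ax":0,"ay":0,"az":0,"tx":0.24,"ty":-0.06,"tz":0.03,"grip":0.9},
  {"ax":0,"ay":0,"az":0,"tx":0.32,"ty":-0.08,"tz":0.04,"grip":0.9},
  {"ax":0,"ay":0,"az":0,"tx":0.4,"ty":-0.1,"tz":0.05,"grip":0.9},
  {"ax":0,"ay":0,"az":0,"tx":0.48,"ty":-0.12,"tz":0.06,"grip":0.9},
  {"ax":0,"ay":0,"az":0,"tx":0.56,"ty":-0.14,"tz":0.07,"grip":0.9},
  {"ax":0,"ay":0,"az":0,"tx":0.625,"ty":-0.16,"tz":0.08,"grip":0.9},
  {"ax":0,"ay":0,"az":0,"tx":0.67,"ty":-0.17,"tz":0.09,"grip":0.9},
  {"ax":0,"ay":0,"az":0,"tx":0.695,"ty":-0.177,"tz":0.09,"grip":0.9},
  {"ax":0,"ay":0,"az":0,"tx":0.708,"ty":-0.179,"tz":0.09,"grip":0.9},
  {"ax":0,"ay":0,"az":0,"tx":0.71,"ty":-0.179,"tz":0.09,"grip":0.9},
])

```text
time_s: 9.02
ee_pos: [459.2, 300.8, 170.2]
eef_rot: [[-0.047, 0.999, 0.0], [0.999, 0.047, 0.001], [0.001, 0.0, -1.0]]
wrist_force: [-0.7, 0.8, -0.3]
finger_gap: 0.903
```

```bash
python3 - <<'E'
from h import *
st=arm.read_state(); print(st['ee_pos'],st['joint_positions'])
img=arm.grab_frame('wrist'); save(img,'w5.png')
for x,y,r in circs(img,200,500,255,st,rmin=110,rmax=190): print('circ',x,y,r,'z57',at_z('wrist',y,x,57,st)[:2],'z90',at_z('wrist',y,x,90,st)[:2],'z115',at_z('wrist',y,x,115,st)[:2])
a=cv2.resize(cv2.imread('pics/t2.png')[170:250,330:440],None,fx=6,fy=6,interpolation=cv2.INTER_CUBIC); b=img[:260,150:550,::-1]
cv2.imwrite('pics/v5.png',np.vstack([a,cv2.resize(b,(a.shape[1],120*3))[:, :]])[:600])
E
```

```text
[459.219 300.807 170.173] [ 0.119  0.539 -0.974  1.849  0.517  1.031 -1.019]
circ 331.225 107.975 38.6 z57 [464.806 369.957] z90 [463.738 369.604] z115 [462.929 369.336]
circ 321.475 204.475 32.6 z57 [460.929 290.731] z90 [460.331 299.979] z115 [459.877 306.985]
circ 462.975 99.225 40.975 z57 [567.52  381.431] z90 [554.005 379.687] z115 [543.766 378.367]
circ 445.225 191.225 37.1 z57 [564.051 307.122] z90 [550.957 314.383] z115 [541.036 319.885]
```

View pics/v5.png

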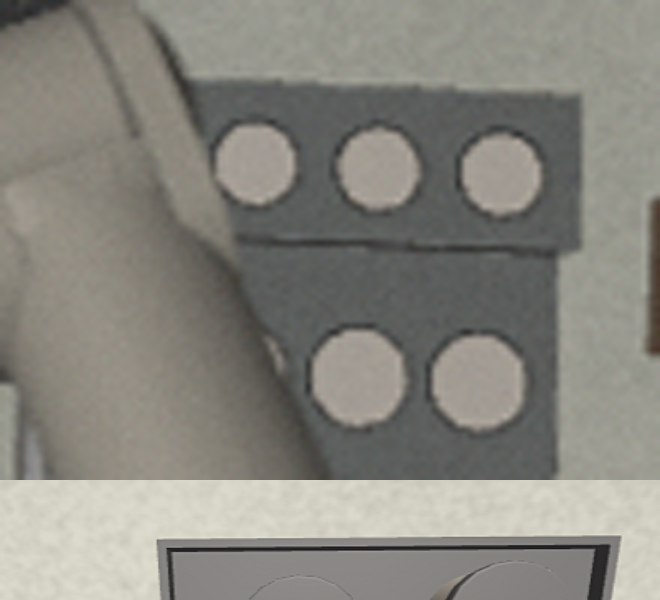

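The arm hides high1 in the top view. The wrist fit puts bottle E at (460.3,300), directly under the tool.

Call:
apply_moves([
  {"ax":0,"ay":0,"az":0,"tx":0,"ty":0.001,"tz":0.08,"grip":0.9},
  {"ax":0,"ay":0,"az":0,"tx":0,"ty":0.001,"tz":0.15,"grip":0.9},
  {"ax":0,"ay":0,"az":0,"tx":0,"ty":0.001,"tz":0.2,"grip":0.9},
  {"ax":0,"ay":0,"az":0,"tx":0,"ty":0.001,"tz":0.23,"grip":0.9},
  {"ax":0,"ay":0,"az":0,"tx":0,"ty":0.001,"tz":0.23,"grip":0.9},
  {"ax":0,"ay":0,"az":0,"tx":0,"ty":0.001,"tz":0.23,"grip":0.4},
  {"ax":0,"ay":0,"az":0,"tx":0,"ty":0.001,"tz":0.23,"grip":0},
  {"ax":0,"ay":0,"az":0,"tx":0,"ty":0.001,"tz":0.23,"grip":0},
  {"ax":0,"ay":0,"az":0,"tx":0,"ty":0.001,"tz":0.23,"grip":0},
  {"ax":0,"ay":0,"az":0,"tx":0,"ty":0.001,"tz":0.23,"grip":0},
  {"ax":0,"ay":0,"az":0,"tx":0,"ty":0.001,"tz":0.23,"grip":0},
], squeeze=20)

```text
time_s: 9.98
ee_pos: [460.4, 299.7, 55.8]
eef_rot: [[-0.045, 0.999, 0.001], [0.999, 0.045, 0.0], [0.0, 0.002, -1.0]]
wrist_force: [-0.2, -1.3, 4.2]
finger_gap: 0.545
```

Call:
apply_moves([
  {"ax":0,"ay":0,"az":0,"tx":0,"ty":0,"tz":-0.06,"grip":0},
  {"ax":0,"ay":0,"az":0,"tx":0,"ty":0,"tz":-0.14,"grip":0},
  {"ax":0,"ay":0,"az":0,"tx":-0.05,"ty":0.01,"tz":-0.2,"grip":0},
  {"ax":0,"ay":0,"az":0,"tx":-0.12,"ty":0.025,"tz":-0.25,"grip":0},
  {"ax":0,"ay":0,"az":0,"tx":-0.2,"ty":0.045,"tz":-0.28,"grip":0},
  {"ax":0,"ay":0,"az":0,"tx":-0.28,"ty":0.06,"tz":-0.29,"grip":0},
  {"ax":0,"ay":0,"az":0,"tx":-0.36,"ty":0.08,"tz":-0.29,"grip":0},
  {"ax":0,"ay":0,"az":0,"tx":-0.44,"ty":0.1,"tz":-0.29,"grip":0},
  {"ax":0,"ay":0,"az":0,"tx":-0.52,"ty":0.12,"tz":-0.31,"grip":0},
  {"ax":0,"ay":0,"az":0,"tx":-0.6,"ty":0.14,"tz":-0.34,"grip":0},
  {"ax":0,"ay":0,"az":0,"tx":-0.68,"ty":0.155,"tz":-0.37,"grip":0},
  {"ax":0,"ay":0,"az":0,"tx":-0.74,"ty":0.17,"tz":-0.39,"grip":0},
])

```text
time_s: 10.98
ee_pos: [561.0, -68.9, 250.6]
eef_rot: [[-0.044, 0.999, -0.0], [0.999, 0.044, -0.001], [-0.001, -0.0, -1.0]]
wrist_force: [0.8, 0.8, -2.0]
finger_gap: 0.54
```

Call:
apply_moves([
  {"ax":0,"ay":0,"az":0,"tx":-0.07,"ty":0.012,"tz":0,"grip":0},
  {"ax":0,"ay":0,"az":0,"tx":-0.14,"ty":0.024,"tz":0,"grip":0},
  {"ax":0,"ay":0,"az":0,"tx":-0.21,"ty":0.036,"tz":0,"grip":0},
  {"ax":0,"ay":0,"az":0,"tx":-0.265,"ty":0.046,"tz":0,"grip":0},
  {"ax":0,"ay":0,"az":0,"tx":-0.295,"ty":0.052,"tz":0.02,"grip":0},
  {"ax":0,"ay":0,"az":0,"tx":-0.31,"ty":0.054,"tz":0.06,"grip":0},
  {"ax":0,"ay":0,"az":0,"tx":-0.312,"ty":0.054,"tz":0.12,"grip":0},
  {"ax":0,"ay":0,"az":0,"tx":-0.312,"ty":0.054,"tz":0.18,"grip":0},
  {"ax":0,"ay":0,"az":0,"tx":-0.312,"ty":0.054,"tz":0.22,"grip":0},
  {"ax":0,"ay":0,"az":0,"tx":-0.312,"ty":0.054,"tz":0.242,"grip":0},
  {"ax":0,"ay":0,"az":0,"tx":-0.312,"ty":0.054,"tz":0.252,"grip":0},
  {"ax":0,"ay":0,"az":0,"tx":-0.312,"ty":0.054,"tz":0.254,"grip":0},
])

```text
time_s: 11.98
ee_pos: [594.9, -219.9, 122.1]
eef_rot: [[-0.046, 0.999, -0.001], [0.999, 0.046, 0.001], [0.001, -0.001, -1.0]]
wrist_force: [0.4, 0.2, -3.3]
finger_gap: 0.542
```

Call:
apply_moves([
  {"ax":0,"ay":0,"az":0,"tx":-0.002,"ty":0.002,"tz":0.0025,"grip":0},
  {"ax":0,"ay":0,"az":0,"tx":-0.002,"ty":0.002,"tz":0.0025,"grip":0},
  {"ax":0,"ay":0,"az":0,"tx":-0.002,"ty":0.002,"tz":0.0025,"grip":0.6},
  {"ax":0,"ay":0,"az":0,"tx":-0.002,"ty":0.002,"tz":0.0025,"grip":0.75},
  {"ax":0,"ay":0,"az":0,"tx":-0.002,"ty":0.002,"tz":0.0025,"grip":0.9},
  {"ax":0,"ay":0,"az":0,"tx":-0.002,"ty":0.002,"tz":-0.04,"grip":0.9},
  {"ax":0,"ay":0,"az":0,"tx":-0.002,"ty":0.002,"tz":-0.12,"grip":0.9},
  {"ax":0,"ay":0,"az":0,"tx":-0.002,"ty":0.002,"tz":-0.18,"grip":0.9},
  {"ax":0,"ay":0,"az":0,"tx":-0.002,"ty":-0.002,"tz":-0.22,"grip":0.9},
  {"ax":0,"ay":0,"az":0,"tx":-0.002,"ty":-0.04,"tz":-0.23,"grip":0.9},
  {"ax":0,"ay":0,"az":0,"tx":-0.002,"ty":-0.07,"tz":-0.23,"grip":0.9},
  {"ax":0,"ay":0,"az":0,"tx":-0.002,"ty":-0.08,"tz":-0.23,"grip":0.9},
])

```text
time_s: 12.98
ee_pos: [554.1, -224.3, 239.1]
eef_rot: [[-0.044, 0.999, 0.0], [0.999, 0.044, -0.002], [-0.002, 0.0, -1.0]]
wrist_force: [-0.6, -0.3, -0.2]
finger_gap: 0.901
```

```bash
python3 - <<'E'
from h import *
st=arm.read_state(); print(st['time_s'],st['ee_pos'])
img=arm.grab_frame('wrist'); save(img,'w6.png')
for m in [(598.7,-146.2),(596,-220.7)]: print(proj('wrist',[*m,70],st),proj('wrist',[*m,155],st),proj('wrist',[*m,180],st))
for m in [(474,-141.3),(471,-215)]: print(proj('wrist',[*m,30],st))
E
```

```text
12.9833 [ 554.145 -224.276  239.054]
[370.877 100.112] [388.861  96.529] [396.849  94.938]
[362.013 177.488] [375.757 199.465] [381.691 208.954]
[247.383  90.884]
[245.374 160.471]
```

View pics/w6.png

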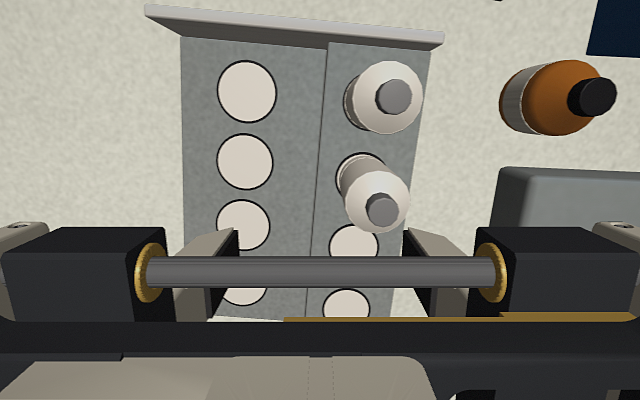

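Wrist view: both bottles stand upright on marks 1 and 2, with caps at (394,97) and (382,211) against predicted (397,95) and (382,209). The low marks also match the top-camera estimate. Jars next.

Call:
apply_moves([
  {"ax":0,"ay":0,"az":0,"tx":0.07,"ty":0,"tz":0,"grip":0.9},
  {"ax":0,"ay":0,"az":0,"tx":0.15,"ty":0,"tz":0,"grip":0.9},
  {"ax":0,"ay":0,"az":0,"tx":0.23,"ty":0,"tz":0,"grip":0.9},
  {"ax":0,"ay":0,"az":0,"tx":0.31,"ty":0.01,"tz":0,"grip":0.9},
  {"ax":0,"ay":0,"az":0,"tx":0.39,"ty":0.02,"tz":0,"grip":0.9},
  {"ax":0,"ay":0,"az":0,"tx":0.47,"ty":0.03,"tz":0,"grip":0.9},
  {"ax":0,"ay":0,"az":0,"tx":0.55,"ty":0.04,"tz":0.02,"grip":0.9},
  {"ax":0,"ay":0,"az":0,"tx":0.63,"ty":0.05,"tz":0.04,"grip":0.9},
  {"ax":0,"ay":0,"az":0,"tx":0.71,"ty":0.06,"tz":0.07,"grip":0.9},
  {"ax":0,"ay":0,"az":0,"tx":0.78,"ty":0.07,"tz":0.1,"grip":0.9},
  {"ax":0,"ay":0,"az":0,"tx":0.84,"ty":0.076,"tz":0.13,"grip":0.9},
  {"ax":0,"ay":0,"az":0,"tx":0.88,"ty":0.078,"tz":0.158,"grip":0.9},
])

```text
time_s: 14.03
ee_pos: [574.2, 222.6, 158.1]
eef_rot: [[-0.048, 0.999, 0.0], [0.999, 0.048, 0.003], [0.003, 0.0, -1.0]]
wrist_force: [-0.7, -0.2, 0.5]
finger_gap: 0.9
```

Call:
apply_moves([
  {"ax":0,"ay":0,"az":0,"tx":0.028,"ty":0,"tz":0,"grip":0.9},
  {"ax":0,"ay":0,"az":0,"tx":0.028,"ty":0,"tz":0,"grip":0.9},
  {"ax":0,"ay":0,"az":0,"tx":0.028,"ty":0,"tz":0,"grip":0.9},
])

```text
time_s: 14.28
ee_pos: [573.9, 232.8, 158.7]
eef_rot: [[-0.047, 0.999, -0.0], [0.999, 0.047, 0.001], [0.001, -0.0, -1.0]]
wrist_force: [-0.5, 0.3, -0.5]
finger_gap: 0.902
```

```bash
python3 - <<'E'
from h import *
st=arm.read_state(); print(st['time_s'],st['ee_pos'],st['joint_positions'])
img=arm.grab_frame('wrist'); save(img,'w7.png')
for x,y,r in circs(img,180,500,255,st,rmin=110,rmax=190): print('circ',x,y,r,'z57',at_z('wrist',y,x,57,st)[:2])
E
```

```text
14.2833 [573.891 232.797 158.681] [ 0.211  0.662 -0.912  1.681  0.579  1.091 -0.829]
circ 313.475 99.475 40.0 z57 [565.382 307.325]
circ 321.475 196.475 37.075 z57 [574.995 232.614]
circ 316.225 -0.025000006 37.875 z57 [564.482 374.209]
circ 484.475 174.475 32.8 z57 [703.222 256.697]
```

Call:
apply_moves([
  {"ax":0,"ay":0,"az":0,"tx":0,"ty":0.002,"tz":0.08,"grip":0.9},
  {"ax":0,"ay":0,"az":0,"tx":0,"ty":0.002,"tz":0.16,"grip":0.9},
  {"ax":0,"ay":0,"az":0,"tx":0,"ty":0.002,"tz":0.22,"grip":0.9},
  {"ax":0,"ay":0,"az":0,"tx":0,"ty":0.002,"tz":0.257,"grip":0.9},
  {"ax":0,"ay":0,"az":0,"tx":0,"ty":0.002,"tz":0.257,"grip":0.8},
  {"ax":0,"ay":0,"az":0,"tx":0,"ty":0.002,"tz":0.257,"grip":0.4},
  {"ax":0,"ay":0,"az":0,"tx":0,"ty":0.002,"tz":0.257,"grip":0},
  {"ax":0,"ay":0,"az":0,"tx":0,"ty":0.002,"tz":0.257,"grip":0},
  {"ax":0,"ay":0,"az":0,"tx":0,"ty":0.002,"tz":0.257,"grip":0},
  {"ax":0,"ay":0,"az":0,"tx":0,"ty":0.002,"tz":0.257,"grip":0},
  {"ax":0,"ay":0,"az":0,"tx":0,"ty":0.002,"tz":0.257,"grip":0},
], squeeze=20)

```text
time_s: 15.25
ee_pos: [576.7, 231.7, 32.6]
eef_rot: [[-0.044, 0.999, 0.004], [0.999, 0.044, 0.0], [0.0, 0.004, -1.0]]
wrist_force: [-0.7, -1.7, 6.7]
finger_gap: 0.65
```

Call:
apply_moves([
  {"ax":0,"ay":0,"az":0,"tx":0,"ty":0,"tz":-0.06,"grip":0},
  {"ax":0,"ay":0,"az":0,"tx":0,"ty":0,"tz":-0.14,"grip":0},
  {"ax":0,"ay":0,"az":0,"tx":-0.05,"ty":-0.015,"tz":-0.2,"grip":0},
  {"ax":0,"ay":0,"az":0,"tx":-0.12,"ty":-0.038,"tz":-0.25,"grip":0},
  {"ax":0,"ay":0,"az":0,"tx":-0.2,"ty":-0.065,"tz":-0.28,"grip":0},
  {"ax":0,"ay":0,"az":0,"tx":-0.28,"ty":-0.09,"tz":-0.29,"grip":0},
  {"ax":0,"ay":0,"az":0,"tx":-0.36,"ty":-0.115,"tz":-0.29,"grip":0},
  {"ax":0,"ay":0,"az":0,"tx":-0.44,"ty":-0.14,"tz":-0.29,"grip":0},
  {"ax":0,"ay":0,"az":0,"tx":-0.52,"ty":-0.165,"tz":-0.29,"grip":0},
  {"ax":0,"ay":0,"az":0,"tx":-0.595,"ty":-0.19,"tz":-0.29,"grip":0},
  {"ax":0,"ay":0,"az":0,"tx":-0.66,"ty":-0.21,"tz":-0.29,"grip":0},
  {"ax":0,"ay":0,"az":0,"tx":-0.71,"ty":-0.226,"tz":-0.29,"grip":0},
])

```text
time_s: 16.25
ee_pos: [476.3, -132.7, 175.6]
eef_rot: [[-0.041, 0.999, -0.001], [0.999, 0.041, -0.003], [-0.003, -0.001, -1.0]]
wrist_force: [-0.4, -0.5, -1.6]
finger_gap: 0.646
```

Call:
apply_moves([
  {"ax":0,"ay":0,"az":0,"tx":-0.025,"ty":-0.007,"tz":0.01,"grip":0},
  {"ax":0,"ay":0,"az":0,"tx":-0.03,"ty":-0.009,"tz":0.05,"grip":0},
  {"ax":0,"ay":0,"az":0,"tx":-0.03,"ty":-0.009,"tz":0.11,"grip":0},
  {"ax":0,"ay":0,"az":0,"tx":-0.03,"ty":-0.009,"tz":0.17,"grip":0},
  {"ax":0,"ay":0,"az":0,"tx":-0.03,"ty":-0.009,"tz":0.21,"grip":0},
  {"ax":0,"ay":0,"az":0,"tx":-0.03,"ty":-0.009,"tz":0.225,"grip":0},
  {"ax":0,"ay":0,"az":0,"tx":-0.03,"ty":-0.009,"tz":0.23,"grip":0},
  {"ax":0,"ay":0,"az":0,"tx":-0.03,"ty":-0.009,"tz":0.23,"grip":0},
])

```text
time_s: 16.92
ee_pos: [474.6, -142.5, 60.7]
eef_rot: [[-0.046, 0.999, 0.0], [0.999, 0.046, 0.001], [0.0, 0.0, -1.0]]
wrist_force: [0.0, 0.4, -0.3]
finger_gap: 0.649
```

Call:
apply_moves([
  {"ax":0,"ay":0,"az":0,"tx":0.0005,"ty":-0.001,"tz":0.006,"grip":0},
  {"ax":0,"ay":0,"az":0,"tx":0.0005,"ty":-0.001,"tz":0.006,"grip":0},
  {"ax":0,"ay":0,"az":0,"tx":0.0005,"ty":-0.001,"tz":0.006,"grip":0.7},
  {"ax":0,"ay":0,"az":0,"tx":0.0005,"ty":-0.001,"tz":0.006,"grip":0.8},
  {"ax":0,"ay":0,"az":0,"tx":0.0005,"ty":-0.001,"tz":0.006,"grip":0.9},
  {"ax":0,"ay":0,"az":0,"tx":0.0005,"ty":-0.001,"tz":-0.04,"grip":0.9},
  {"ax":0,"ay":0,"az":0,"tx":0.0005,"ty":-0.001,"tz":-0.12,"grip":0.9},
  {"ax":0,"ay":0,"az":0,"tx":0.05,"ty":0.01,"tz":-0.18,"grip":0.9},
  {"ax":0,"ay":0,"az":0,"tx":0.12,"ty":0.03,"tz":-0.2,"grip":0.9},
  {"ax":0,"ay":0,"az":0,"tx":0.2,"ty":0.05,"tz":-0.2,"grip":0.9},
  {"ax":0,"ay":0,"az":0,"tx":0.28,"ty":0.075,"tz":-0.2,"grip":0.9},
  {"ax":0,"ay":0,"az":0,"tx":0.36,"ty":0.1,"tz":-0.2,"grip":0.9},
])

```text
time_s: 17.92
ee_pos: [516.6, 39.2, 161.4]
eef_rot: [[-0.043, 0.999, 0.002], [0.999, 0.043, -0.001], [-0.001, 0.002, -1.0]]
wrist_force: [-0.8, -0.2, -0.3]
finger_gap: 0.898
```

```bash
python3 - <<'E'
from h import *
s0=np.array([474.6,-142.5,60.7]); R=down(np.pi/2+.045)
c=s0+R@np.array([.36,.1,-.2])*500; print('commanded',c, arm.read_state()['ee_pos'])
print((R.T@(np.array([565.2,307.2,158])-c)/500).round(4))
E
```

```text
commanded [516.452  39.567 160.7  ] [516.623  39.235 161.4  ]
[0.53  0.121 0.005]
```

Call:
apply_moves([
  {"ax":0,"ay":0,"az":0,"tx":0.08,"ty":0.02,"tz":0,"grip":0.9},
  {"ax":0,"ay":0,"az":0,"tx":0.16,"ty":0.04,"tz":0,"grip":0.9},
  {"ax":0,"ay":0,"az":0,"tx":0.24,"ty":0.06,"tz":0,"grip":0.9},
  {"ax":0,"ay":0,"az":0,"tx":0.32,"ty":0.08,"tz":0,"grip":0.9},
  {"ax":0,"ay":0,"az":0,"tx":0.4,"ty":0.095,"tz":0,"grip":0.9},
  {"ax":0,"ay":0,"az":0,"tx":0.46,"ty":0.107,"tz":0.005,"grip":0.9},
  {"ax":0,"ay":0,"az":0,"tx":0.5,"ty":0.116,"tz":0.005,"grip":0.9},
  {"ax":0,"ay":0,"az":0,"tx":0.522,"ty":0.12,"tz":0.005,"grip":0.9},
  {"ax":0,"ay":0,"az":0,"tx":0.53,"ty":0.121,"tz":0.005,"grip":0.9},
  {"ax":0,"ay":0,"az":0,"tx":0.53,"ty":0.121,"tz":0.005,"grip":0.9},
])

```text
time_s: 18.75
ee_pos: [564.4, 305.9, 157.9]
eef_rot: [[-0.045, 0.999, -0.0], [0.999, 0.045, -0.0], [-0.0, -0.0, -1.0]]
wrist_force: [-0.6, 0.2, -0.1]
finger_gap: 0.898
```

```bash
python3 - <<'E'
from h import *
st=arm.read_state(); print(st['time_s'],st['ee_pos'],st['joint_positions'])
img=arm.grab_frame('wrist'); save(img,'w8.png')
for x,y,r in circs(img,160,500,255,st,rmin=110,rmax=190): print('circ',x,y,r,'z57',at_z('wrist',y,x,57,st)[:2])
E
```

```text
18.75 [564.355 305.942 157.946] [ 0.072  0.698 -0.9    1.622  0.595  1.117 -0.938]
circ 321.225 193.225 36.9 z57 [565.15  308.551]
circ 324.225 98.725 40.0 z57 [564.004 381.291]
circ 196.475 109.225 38.25 z57 [468.292 369.309]
```

Call:
apply_moves([
  {"ax":0,"ay":0,"az":0,"tx":0.004,"ty":0.001,"tz":0.08,"grip":0.9},
  {"ax":0,"ay":0,"az":0,"tx":0.004,"ty":0.001,"tz":0.16,"grip":0.9},
  {"ax":0,"ay":0,"az":0,"tx":0.004,"ty":0.001,"tz":0.22,"grip":0.9},
  {"ax":0,"ay":0,"az":0,"tx":0.004,"ty":0.001,"tz":0.256,"grip":0.9},
  {"ax":0,"ay":0,"az":0,"tx":0.004,"ty":0.001,"tz":0.256,"grip":0.8},
  {"ax":0,"ay":0,"az":0,"tx":0.004,"ty":0.001,"tz":0.256,"grip":0.4},
  {"ax":0,"ay":0,"az":0,"tx":0.004,"ty":0.001,"tz":0.256,"grip":0},
  {"ax":0,"ay":0,"az":0,"tx":0.004,"ty":0.001,"tz":0.256,"grip":0},
  {"ax":0,"ay":0,"az":0,"tx":0.004,"ty":0.001,"tz":0.256,"grip":0},
  {"ax":0,"ay":0,"az":0,"tx":0.004,"ty":0.001,"tz":0.256,"grip":0},
  {"ax":0,"ay":0,"az":0,"tx":0.004,"ty":0.001,"tz":0.256,"grip":0},
], squeeze=20)

```text
time_s: 19.72
ee_pos: [566.5, 307.9, 32.1]
eef_rot: [[-0.044, 0.999, 0.003], [0.999, 0.044, 0.0], [0.0, 0.003, -1.0]]
wrist_force: [-0.4, -2.1, 7.2]
finger_gap: 0.643
```

```bash
python3 - <<'E'
from h import *
c=np.array([565.2,308.6,30]); R=down(np.pi/2+.045)
print((R.T@(np.array([471.2,-215,175])-c)/500).round(4))
E
```

```text
[-1.038 -0.235 -0.29 ]
```

Call:
apply_moves([
  {"ax":0,"ay":0,"az":0,"tx":0,"ty":0,"tz":-0.06,"grip":0},
  {"ax":0,"ay":0,"az":0,"tx":0,"ty":0,"tz":-0.14,"grip":0},
  {"ax":0,"ay":0,"az":0,"tx":-0.05,"ty":-0.015,"tz":-0.2,"grip":0},
  {"ax":0,"ay":0,"az":0,"tx":-0.12,"ty":-0.035,"tz":-0.25,"grip":0},
  {"ax":0,"ay":0,"az":0,"tx":-0.2,"ty":-0.06,"tz":-0.28,"grip":0},
  {"ax":0,"ay":0,"az":0,"tx":-0.28,"ty":-0.085,"tz":-0.29,"grip":0},
  {"ax":0,"ay":0,"az":0,"tx":-0.36,"ty":-0.11,"tz":-0.29,"grip":0},
  {"ax":0,"ay":0,"az":0,"tx":-0.44,"ty":-0.135,"tz":-0.29,"grip":0},
  {"ax":0,"ay":0,"az":0,"tx":-0.52,"ty":-0.16,"tz":-0.29,"grip":0},
  {"ax":0,"ay":0,"az":0,"tx":-0.6,"ty":-0.185,"tz":-0.29,"grip":0},
  {"ax":0,"ay":0,"az":0,"tx":-0.68,"ty":-0.205,"tz":-0.29,"grip":0},
  {"ax":0,"ay":0,"az":0,"tx":-0.76,"ty":-0.22,"tz":-0.29,"grip":0},
])

```text
time_s: 20.72
ee_pos: [471.6, -73.5, 175.4]
eef_rot: [[-0.046, 0.999, 0.0], [0.999, 0.046, -0.002], [-0.002, 0.0, -1.0]]
wrist_force: [1.2, -0.9, -0.4]
finger_gap: 0.647
```

Call:
apply_moves([
  {"ax":0,"ay":0,"az":0,"tx":-0.08,"ty":-0.008,"tz":0,"grip":0},
  {"ax":0,"ay":0,"az":0,"tx":-0.155,"ty":-0.012,"tz":0,"grip":0},
  {"ax":0,"ay":0,"az":0,"tx":-0.215,"ty":-0.014,"tz":0,"grip":0},
  {"ax":0,"ay":0,"az":0,"tx":-0.255,"ty":-0.015,"tz":0,"grip":0},
  {"ax":0,"ay":0,"az":0,"tx":-0.274,"ty":-0.015,"tz":0.02,"grip":0},
  {"ax":0,"ay":0,"az":0,"tx":-0.278,"ty":-0.015,"tz":0.07,"grip":0},
  {"ax":0,"ay":0,"az":0,"tx":-0.278,"ty":-0.015,"tz":0.13,"grip":0},
  {"ax":0,"ay":0,"az":0,"tx":-0.278,"ty":-0.015,"tz":0.185,"grip":0},
  {"ax":0,"ay":0,"az":0,"tx":-0.278,"ty":-0.015,"tz":0.218,"grip":0},
  {"ax":0,"ay":0,"az":0,"tx":-0.278,"ty":-0.015,"tz":0.23,"grip":0},
  {"ax":0,"ay":0,"az":0,"tx":-0.278,"ty":-0.015,"tz":0.234,"grip":0},
  {"ax":0,"ay":0,"az":0,"tx":-0.278,"ty":-0.015,"tz":0.234,"grip":0},
])

```text
time_s: 21.72
ee_pos: [471.6, -209.6, 57.9]
eef_rot: [[-0.047, 0.999, -0.0], [0.999, 0.047, 0.001], [0.001, -0.0, -1.0]]
wrist_force: [-0.4, 0.5, -1.5]
finger_gap: 0.647
```

Call:
apply_moves([
  {"ax":0,"ay":0,"az":0,"tx":-0.006,"ty":-0.001,"tz":-0.004,"grip":0},
  {"ax":0,"ay":0,"az":0,"tx":-0.0105,"ty":-0.001,"tz":-0.004,"grip":0},
  {"ax":0,"ay":0,"az":0,"tx":-0.0105,"ty":-0.001,"tz":-0.002,"grip":0},
  {"ax":0,"ay":0,"az":0,"tx":-0.0105,"ty":-0.001,"tz":0,"grip":0},
  {"ax":0,"ay":0,"az":0,"tx":-0.0105,"ty":-0.001,"tz":0,"grip":0},
])

```text
time_s: 22.13
ee_pos: [471.3, -216.5, 58.1]
eef_rot: [[-0.044, 0.999, 0.0], [0.999, 0.044, -0.0], [-0.0, 0.0, -1.0]]
wrist_force: [-0.2, 0.3, -0.9]
finger_gap: 0.651
```

Call:
apply_moves([
  {"ax":0,"ay":0,"az":0,"tx":0.002,"ty":0,"tz":0.001,"grip":0},
  {"ax":0,"ay":0,"az":0,"tx":0.002,"ty":0,"tz":0.001,"grip":0},
  {"ax":0,"ay":0,"az":0,"tx":0.002,"ty":0,"tz":0.001,"grip":0.7},
  {"ax":0,"ay":0,"az":0,"tx":0.002,"ty":0,"tz":0.001,"grip":0.8},
  {"ax":0,"ay":0,"az":0,"tx":0.002,"ty":0,"tz":0.001,"grip":0.9},
  {"ax":0,"ay":0,"az":0,"tx":0.002,"ty":0,"tz":-0.04,"grip":0.9},
  {"ax":0,"ay":0,"az":0,"tx":0.002,"ty":0,"tz":-0.12,"grip":0.9},
  {"ax":0,"ay":0,"az":0,"tx":0.05,"ty":0.01,"tz":-0.18,"grip":0.9},
  {"ax":0,"ay":0,"az":0,"tx":0.12,"ty":0.02,"tz":-0.2,"grip":0.9},
  {"ax":0,"ay":0,"az":0,"tx":0.2,"ty":0.03,"tz":-0.2,"grip":0.9},
  {"ax":0,"ay":0,"az":0,"tx":0.28,"ty":0.05,"tz":-0.2,"grip":0.9},
  {"ax":0,"ay":0,"az":0,"tx":0.36,"ty":0.07,"tz":-0.2,"grip":0.9},
])

```text
time_s: 23.13
ee_pos: [498.3, -33.8, 158.6]
eef_rot: [[-0.043, 0.999, 0.001], [0.999, 0.043, -0.001], [-0.001, 0.001, -1.0]]
wrist_force: [0.4, -1.2, -0.4]
finger_gap: 0.897
```

```bash
python3 - <<'E'
from h import *
s0=np.array([471.3,-216.3,58.1]); R=down(np.pi/2+.045)
c=s0+R@np.array([.36,.07,-.2])*500; print('commanded',c, arm.read_state()['ee_pos'])
print((R.T@(np.array([564,381.2,158])-c)/500).round(4))
E
```

```text
commanded [498.167 -34.908 158.1  ] [498.326 -33.821 158.56 ]
[0.826 0.169 0.   ]
```

Call:
apply_moves([
  {"ax":0,"ay":0,"az":0,"tx":0.08,"ty":0.018,"tz":0,"grip":0.9},
  {"ax":0,"ay":0,"az":0,"tx":0.16,"ty":0.036,"tz":0,"grip":0.9},
  {"ax":0,"ay":0,"az":0,"tx":0.24,"ty":0.054,"tz":0,"grip":0.9},
  {"ax":0,"ay":0,"az":0,"tx":0.32,"ty":0.072,"tz":0,"grip":0.9},
  {"ax":0,"ay":0,"az":0,"tx":0.4,"ty":0.09,"tz":0,"grip":0.9},
  {"ax":0,"ay":0,"az":0,"tx":0.48,"ty":0.107,"tz":0,"grip":0.9},
  {"ax":0,"ay":0,"az":0,"tx":0.56,"ty":0.122,"tz":0,"grip":0.9},
  {"ax":0,"ay":0,"az":0,"tx":0.64,"ty":0.137,"tz":0,"grip":0.9},
  {"ax":0,"ay":0,"az":0,"tx":0.71,"ty":0.15,"tz":0,"grip":0.9},
  {"ax":0,"ay":0,"az":0,"tx":0.765,"ty":0.16,"tz":0,"grip":0.9},
  {"ax":0,"ay":0,"az":0,"tx":0.805,"ty":0.167,"tz":0,"grip":0.9},
  {"ax":0,"ay":0,"az":0,"tx":0.826,"ty":0.169,"tz":0,"grip":0.9},
])

```text
time_s: 24.13
ee_pos: [563.0, 385.6, 157.9]
eef_rot: [[-0.048, 0.999, -0.001], [0.999, 0.048, 0.002], [0.002, -0.0, -1.0]]
wrist_force: [-1.1, 0.3, 0.1]
finger_gap: 0.899
```

Call:
apply_moves([
  {"ax":0,"ay":0,"az":0,"tx":0,"ty":0,"tz":0,"grip":0.9},
  {"ax":0,"ay":0,"az":0,"tx":0,"ty":0,"tz":0,"grip":0.9},
])

```text
time_s: 24.3
ee_pos: [563.9, 381.0, 157.6]
eef_rot: [[-0.045, 0.999, -0.0], [0.999, 0.045, -0.001], [-0.001, -0.0, -1.0]]
wrist_force: [-0.1, -0.7, 0.1]
finger_gap: 0.898
```

```bash
python3 - <<'E'
from h import *
st=arm.read_state(); print(st['time_s'],st['ee_pos'],st['joint_positions'])
img=arm.grab_frame('wrist'); save(img,'w9.png')
for x,y,r in circs(img,160,500,255,st,rmin=110,rmax=190): print('circ',x,y,r,'z57',at_z('wrist',y,x,57,st)[:2])
E
```

```text
24.3 [563.897 381.03  157.577] [-0.073  0.757 -0.878  1.515  0.613  1.164 -1.02 ]
circ 320.475 194.225 37.175 z57 [564.089 382.79 ]
circ 198.475 206.475 40.125 z57 [465.942 368.092]
circ 276.725 13.975 45.425 z57 [527.394 511.846]
```

Call:
apply_moves([
  {"ax":0,"ay":0,"az":0,"tx":0.003,"ty":0,"tz":0.08,"grip":0.9},
  {"ax":0,"ay":0,"az":0,"tx":0.003,"ty":0,"tz":0.16,"grip":0.9},
  {"ax":0,"ay":0,"az":0,"tx":0.003,"ty":0,"tz":0.22,"grip":0.9},
  {"ax":0,"ay":0,"az":0,"tx":0.003,"ty":0,"tz":0.255,"grip":0.9},
  {"ax":0,"ay":0,"az":0,"tx":0.003,"ty":0,"tz":0.255,"grip":0.8},
  {"ax":0,"ay":0,"az":0,"tx":0.003,"ty":0,"tz":0.255,"grip":0.4},
  {"ax":0,"ay":0,"az":0,"tx":0.003,"ty":0,"tz":0.255,"grip":0},
  {"ax":0,"ay":0,"az":0,"tx":0.003,"ty":0,"tz":0.255,"grip":0},
  {"ax":0,"ay":0,"az":0,"tx":0.003,"ty":0,"tz":0.255,"grip":0},
  {"ax":0,"ay":0,"az":0,"tx":0.003,"ty":0,"tz":0.255,"grip":0},
  {"ax":0,"ay":0,"az":0,"tx":0.003,"ty":0,"tz":0.255,"grip":0},
], squeeze=20)

```text
time_s: 25.27
ee_pos: [565.4, 384.2, 33.1]
eef_rot: [[-0.044, 0.999, 0.003], [0.999, 0.044, 0.002], [0.002, 0.003, -1.0]]
wrist_force: [-1.7, -0.9, 7.4]
finger_gap: 0.644
```

```bash
python3 - <<'E'
from h import *
c=np.array([564,382.7,30]); R=down(np.pi/2+.045)
for t in ([468.1,-289.4,175],[464.9,-363.3,175]): print((R.T@(np.array(t)-c)/500).round(4))
c=np.array([466.5,368.8,30])
print((R.T@(np.array(t)-c)/500).round(4))
E
```

```text
[-1.334 -0.252 -0.29 ]
[-1.482 -0.265 -0.29 ]
[-1.463 -0.069 -0.29 ]
```

Call:
apply_moves([
  {"ax":0,"ay":0,"az":0,"tx":0,"ty":0,"tz":-0.06,"grip":0},
  {"ax":0,"ay":0,"az":0,"tx":0,"ty":0,"tz":-0.14,"grip":0},
  {"ax":0,"ay":0,"az":0,"tx":-0.05,"ty":-0.015,"tz":-0.2,"grip":0},
  {"ax":0,"ay":0,"az":0,"tx":-0.12,"ty":-0.035,"tz":-0.25,"grip":0},
  {"ax":0,"ay":0,"az":0,"tx":-0.2,"ty":-0.06,"tz":-0.28,"grip":0},
  {"ax":0,"ay":0,"az":0,"tx":-0.28,"ty":-0.085,"tz":-0.29,"grip":0},
  {"ax":0,"ay":0,"az":0,"tx":-0.36,"ty":-0.11,"tz":-0.29,"grip":0},
  {"ax":0,"ay":0,"az":0,"tx":-0.44,"ty":-0.135,"tz":-0.29,"grip":0},
  {"ax":0,"ay":0,"az":0,"tx":-0.52,"ty":-0.155,"tz":-0.29,"grip":0},
  {"ax":0,"ay":0,"az":0,"tx":-0.6,"ty":-0.17,"tz":-0.29,"grip":0},
  {"ax":0,"ay":0,"az":0,"tx":-0.68,"ty":-0.185,"tz":-0.29,"grip":0},
  {"ax":0,"ay":0,"az":0,"tx":-0.76,"ty":-0.2,"tz":-0.29,"grip":0},
])

```text
time_s: 26.27
ee_pos: [480.9, -0.3, 176.0]
eef_rot: [[-0.045, 0.999, 0.001], [0.999, 0.045, -0.002], [-0.002, 0.001, -1.0]]
wrist_force: [1.0, -0.4, -2.1]
finger_gap: 0.646
```

Call:
apply_moves([
  {"ax":0,"ay":0,"az":0,"tx":-0.08,"ty":-0.01,"tz":0,"grip":0},
  {"ax":0,"ay":0,"az":0,"tx":-0.16,"ty":-0.018,"tz":0,"grip":0},
  {"ax":0,"ay":0,"az":0,"tx":-0.24,"ty":-0.026,"tz":0,"grip":0},
  {"ax":0,"ay":0,"az":0,"tx":-0.32,"ty":-0.034,"tz":0,"grip":0},
  {"ax":0,"ay":0,"az":0,"tx":-0.4,"ty":-0.042,"tz":0,"grip":0},
  {"ax":0,"ay":0,"az":0,"tx":-0.47,"ty":-0.047,"tz":0,"grip":0},
  {"ax":0,"ay":0,"az":0,"tx":-0.52,"ty":-0.05,"tz":0,"grip":0},
  {"ax":0,"ay":0,"az":0,"tx":-0.555,"ty":-0.052,"tz":0,"grip":0},
  {"ax":0,"ay":0,"az":0,"tx":-0.572,"ty":-0.052,"tz":0.02,"grip":0},
  {"ax":0,"ay":0,"az":0,"tx":-0.574,"ty":-0.052,"tz":0.05,"grip":0},
  {"ax":0,"ay":0,"az":0,"tx":-0.574,"ty":-0.052,"tz":0.08,"grip":0},
  {"ax":0,"ay":0,"az":0,"tx":-0.574,"ty":-0.052,"tz":0.1,"grip":0},
])

```text
time_s: 27.27
ee_pos: [467.4, -283.7, 122.9]
eef_rot: [[-0.047, 0.999, -0.002], [0.999, 0.047, 0.002], [0.002, -0.002, -1.0]]
wrist_force: [-0.1, 0.7, -2.0]
finger_gap: 0.645
```

Call:
apply_moves([
  {"ax":0,"ay":0,"az":0,"tx":0,"ty":0,"tz":0.05,"grip":0},
  {"ax":0,"ay":0,"az":0,"tx":0,"ty":0,"tz":0.09,"grip":0},
  {"ax":0,"ay":0,"az":0,"tx":0,"ty":0,"tz":0.115,"grip":0},
  {"ax":0,"ay":0,"az":0,"tx":0,"ty":0,"tz":0.125,"grip":0},
  {"ax":0,"ay":0,"az":0,"tx":0,"ty":0,"tz":0.128,"grip":0},
  {"ax":0,"ay":0,"az":0,"tx":0,"ty":0,"tz":0.128,"grip":0},
])

```text
time_s: 27.77
ee_pos: [468.8, -285.4, 61.4]
eef_rot: [[-0.046, 0.999, 0.0], [0.999, 0.046, 0.0], [0.0, 0.0, -1.0]]
wrist_force: [-0.0, 0.4, -2.3]
finger_gap: 0.649
```

Call:
apply_moves([
  {"ax":0,"ay":0,"az":0,"tx":-0.0055,"ty":-0.001,"tz":0.003,"grip":0},
  {"ax":0,"ay":0,"az":0,"tx":-0.0055,"ty":-0.001,"tz":0.006,"grip":0},
  {"ax":0,"ay":0,"az":0,"tx":-0.0055,"ty":-0.001,"tz":0.006,"grip":0},
  {"ax":0,"ay":0,"az":0,"tx":-0.0055,"ty":-0.001,"tz":0.006,"grip":0.7},
  {"ax":0,"ay":0,"az":0,"tx":-0.0055,"ty":-0.001,"tz":0.006,"grip":0.8},
  {"ax":0,"ay":0,"az":0,"tx":-0.0055,"ty":-0.001,"tz":0.006,"grip":0.9},
  {"ax":0,"ay":0,"az":0,"tx":-0.0055,"ty":-0.001,"tz":-0.04,"grip":0.9},
  {"ax":0,"ay":0,"az":0,"tx":-0.0055,"ty":-0.001,"tz":-0.12,"grip":0.9},
  {"ax":0,"ay":0,"az":0,"tx":0,"ty":-0.001,"tz":-0.18,"grip":0.9},
  {"ax":0,"ay":0,"az":0,"tx":0.03,"ty":0,"tz":-0.22,"grip":0.9},
  {"ax":0,"ay":0,"az":0,"tx":0.04,"ty":0,"tz":-0.24,"grip":0.9},
  {"ax":0,"ay":0,"az":0,"tx":0.04,"ty":0,"tz":-0.24,"grip":0.9},
])

```text
time_s: 28.77
ee_pos: [469.1, -265.3, 183.8]
eef_rot: [[-0.047, 0.999, 0.003], [0.999, 0.047, -0.003], [-0.003, 0.003, -1.0]]
wrist_force: [0.6, -1.0, 1.0]
finger_gap: 0.899
```

```bash
python3 - <<'E'
from h import *
st=arm.read_state(); print(st['time_s'],st['ee_pos'])
img=arm.grab_frame('wrist'); save(img,'w10.png')
for x,y,r in circs(img,160,500,255,st,rmin=100,rmax=190): print('circ',x,y,r,'z82',at_z('wrist',y,x,82,st)[:2],'z30',at_z('wrist',y,x,30,st)[:2])
R=down(np.pi/2+.045); c=np.array([468.1-.9,-288.2+20,181]); print((R.T@(np.array([466.5,369,157])-c)/500).round(4))
E
```

```text
28.7667 [ 469.131 -265.291  183.84 ]
circ 325.725 132.475 38.975 z82 [ 471.423 -214.955] z30 [ 472.623 -218.23 ]
circ 316.475 209.475 31.475 z82 [ 467.078 -276.957] z30 [ 467.411 -292.597]
circ 335.225 33.725 40.2 z82 [ 474.627 -145.226] z30 [ 476.465 -134.595]
circ 482.475 151.475 35.325 z82 [ 594.426 -223.75 ] z30 [ 620.155 -228.779]
circ 463.475 237.725 34.95 z82 [ 590.816 -295.872] z30 [ 615.825 -315.284]
circ 498.225 52.725 36.15 z82 [ 593.656 -152.138] z30 [ 619.231 -142.886]
[1.273 0.056 0.048]
```

View pics/w10.png

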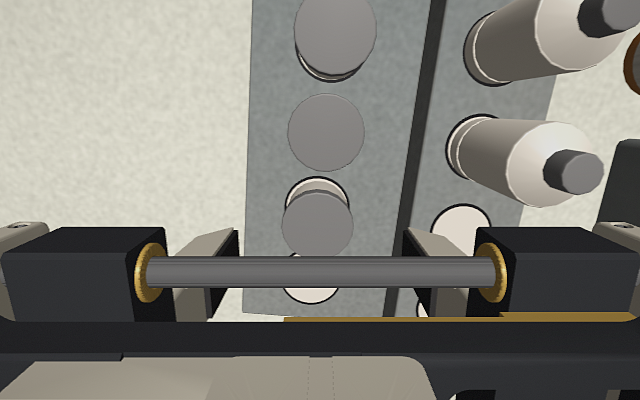

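Wrist view: jars stand on marks 1–3, with lids at (335,34), (326,132) and (317,225). Bottles stand on high1 and high2. Fetching the last jar.

Call:
apply_moves([
  {"ax":0,"ay":0,"az":0,"tx":0.06,"ty":0,"tz":0,"grip":0.9},
  {"ax":0,"ay":0,"az":0,"tx":0.14,"ty":0.005,"tz":0,"grip":0.9},
  {"ax":0,"ay":0,"az":0,"tx":0.22,"ty":0.01,"tz":0,"grip":0.9},
  {"ax":0,"ay":0,"az":0,"tx":0.3,"ty":0.015,"tz":0,"grip":0.9},
  {"ax":0,"ay":0,"az":0,"tx":0.38,"ty":0.018,"tz":0,"grip":0.9},
  {"ax":0,"ay":0,"az":0,"tx":0.46,"ty":0.02,"tz":0,"grip":0.9},
  {"ax":0,"ay":0,"az":0,"tx":0.54,"ty":0.022,"tz":0,"grip":0.9},
  {"ax":0,"ay":0,"az":0,"tx":0.62,"ty":0.025,"tz":0,"grip":0.9},
  {"ax":0,"ay":0,"az":0,"tx":0.7,"ty":0.028,"tz":0,"grip":0.9},
  {"ax":0,"ay":0,"az":0,"tx":0.78,"ty":0.031,"tz":0,"grip":0.9},
  {"ax":0,"ay":0,"az":0,"tx":0.86,"ty":0.034,"tz":0,"grip":0.9},
  {"ax":0,"ay":0,"az":0,"tx":0.94,"ty":0.037,"tz":0,"grip":0.9},
])

```text
time_s: 29.82
ee_pos: [464.3, 204.4, 179.4]
eef_rot: [[-0.043, 0.999, -0.002], [0.999, 0.043, -0.001], [-0.001, -0.003, -1.0]]
wrist_force: [1.0, 0.5, 0.0]
finger_gap: 0.9
```

Call:
apply_moves([
  {"ax":0,"ay":0,"az":0,"tx":0.08,"ty":0.004,"tz":0,"grip":0.9},
  {"ax":0,"ay":0,"az":0,"tx":0.16,"ty":0.009,"tz":0.01,"grip":0.9},
  {"ax":0,"ay":0,"az":0,"tx":0.22,"ty":0.013,"tz":0.02,"grip":0.9},
  {"ax":0,"ay":0,"az":0,"tx":0.27,"ty":0.016,"tz":0.03,"grip":0.9},
  {"ax":0,"ay":0,"az":0,"tx":0.305,"ty":0.018,"tz":0.04,"grip":0.9},
  {"ax":0,"ay":0,"az":0,"tx":0.325,"ty":0.019,"tz":0.048,"grip":0.9},
  {"ax":0,"ay":0,"az":0,"tx":0.333,"ty":0.019,"tz":0.048,"grip":0.9},
  {"ax":0,"ay":0,"az":0,"tx":0.333,"ty":0.019,"tz":0.048,"grip":0.9},
  {"ax":0,"ay":0,"az":0,"tx":0.333,"ty":0.019,"tz":0.048,"grip":0.9},
])

```text
time_s: 30.57
ee_pos: [467.4, 369.3, 156.7]
eef_rot: [[-0.044, 0.999, -0.001], [0.999, 0.044, -0.002], [-0.002, -0.001, -1.0]]
wrist_force: [-0.2, 0.2, -0.9]
finger_gap: 0.901
```

```bash
python3 - <<'E'
from h import *
st=arm.read_state(); print(st['time_s'],st['ee_pos'],st['joint_positions'])
img=arm.grab_frame('wrist'); save(img,'w11.png')
for x,y,r in circs(img,160,500,255,st,rmin=110,rmax=190): print('circ',x,y,r,'z57',at_z('wrist',y,x,57,st)[:2])
E
```

```text
30.5667 [467.371 369.344 156.677] [-0.037  0.636 -0.939  1.742  0.579  1.069 -1.132]
circ 317.725 194.475 37.05 z57 [465.345 370.967]
circ 398.225 19.475 33.375 z57 [516.538 500.172]
```

Call:
apply_moves([
  {"ax":0,"ay":0,"az":0,"tx":0.002,"ty":-0.002,"tz":0.08,"grip":0.9},
  {"ax":0,"ay":0,"az":0,"tx":0.002,"ty":-0.002,"tz":0.16,"grip":0.9},
  {"ax":0,"ay":0,"az":0,"tx":0.002,"ty":-0.002,"tz":0.22,"grip":0.9},
  {"ax":0,"ay":0,"az":0,"tx":0.002,"ty":-0.002,"tz":0.253,"grip":0.9},
  {"ax":0,"ay":0,"az":0,"tx":0.002,"ty":-0.002,"tz":0.253,"grip":0.8},
  {"ax":0,"ay":0,"az":0,"tx":0.002,"ty":-0.002,"tz":0.253,"grip":0.4},
  {"ax":0,"ay":0,"az":0,"tx":0.002,"ty":-0.002,"tz":0.253,"grip":0},
  {"ax":0,"ay":0,"az":0,"tx":0.002,"ty":-0.002,"tz":0.253,"grip":0},
  {"ax":0,"ay":0,"az":0,"tx":0.002,"ty":-0.002,"tz":0.253,"grip":0},
  {"ax":0,"ay":0,"az":0,"tx":0.002,"ty":-0.002,"tz":0.253,"grip":0},
  {"ax":0,"ay":0,"az":0,"tx":0.002,"ty":-0.002,"tz":0.253,"grip":0},
], squeeze=20)

```text
time_s: 31.53
ee_pos: [467.2, 373.0, 33.2]
eef_rot: [[-0.045, 0.999, 0.003], [0.999, 0.045, 0.002], [0.002, 0.003, -1.0]]
wrist_force: [-0.7, 0.3, 6.9]
finger_gap: 0.647
```

```bash
python3 - <<'E'
from h import *
st=arm.read_state(); print(st['ee_pos'],st['finger_gap'])
R=down(np.pi/2+.044); print((R.T@(np.array([464.9,-363.3,175])-[466.3,370.3,30])/500).round(4))
E
```

```text
[467.223 372.984  33.205] 0.646981849122596
[-1.466 -0.067 -0.29 ]
```

Call:
apply_moves([
  {"ax":0,"ay":0,"az":0,"tx":0,"ty":0,"tz":-0.06,"grip":0},
  {"ax":0,"ay":0,"az":0,"tx":0,"ty":0,"tz":-0.14,"grip":0},
  {"ax":0,"ay":0,"az":0,"tx":-0.05,"ty":0,"tz":-0.2,"grip":0},
  {"ax":0,"ay":0,"az":0,"tx":-0.12,"ty":-0.005,"tz":-0.25,"grip":0},
  {"ax":0,"ay":0,"az":0,"tx":-0.2,"ty":-0.01,"tz":-0.28,"grip":0},
  {"ax":0,"ay":0,"az":0,"tx":-0.28,"ty":-0.014,"tz":-0.29,"grip":0},
  {"ax":0,"ay":0,"az":0,"tx":-0.36,"ty":-0.017,"tz":-0.29,"grip":0},
  {"ax":0,"ay":0,"az":0,"tx":-0.44,"ty":-0.02,"tz":-0.29,"grip":0},
  {"ax":0,"ay":0,"az":0,"tx":-0.52,"ty":-0.024,"tz":-0.29,"grip":0},
  {"ax":0,"ay":0,"az":0,"tx":-0.6,"ty":-0.028,"tz":-0.29,"grip":0},
  {"ax":0,"ay":0,"az":0,"tx":-0.68,"ty":-0.032,"tz":-0.29,"grip":0},
  {"ax":0,"ay":0,"az":0,"tx":-0.76,"ty":-0.035,"tz":-0.29,"grip":0},
])

```text
time_s: 32.53
ee_pos: [465.1, -10.7, 176.6]
eef_rot: [[-0.045, 0.999, 0.001], [0.999, 0.045, -0.002], [-0.002, 0.001, -1.0]]
wrist_force: [0.4, -1.2, -1.8]
finger_gap: 0.648
```

Call:
apply_moves([
  {"ax":0,"ay":0,"az":0,"tx":-0.08,"ty":-0.005,"tz":0,"grip":0},
  {"ax":0,"ay":0,"az":0,"tx":-0.16,"ty":-0.009,"tz":0,"grip":0},
  {"ax":0,"ay":0,"az":0,"tx":-0.24,"ty":-0.013,"tz":0,"grip":0},
  {"ax":0,"ay":0,"az":0,"tx":-0.32,"ty":-0.017,"tz":0,"grip":0},
  {"ax":0,"ay":0,"az":0,"tx":-0.4,"ty":-0.021,"tz":0,"grip":0},
  {"ax":0,"ay":0,"az":0,"tx":-0.48,"ty":-0.025,"tz":0,"grip":0},
  {"ax":0,"ay":0,"az":0,"tx":-0.56,"ty":-0.028,"tz":0,"grip":0},
  {"ax":0,"ay":0,"az":0,"tx":-0.63,"ty":-0.031,"tz":0,"grip":0},
  {"ax":0,"ay":0,"az":0,"tx":-0.675,"ty":-0.032,"tz":0,"grip":0},
  {"ax":0,"ay":0,"az":0,"tx":-0.7,"ty":-0.032,"tz":0,"grip":0},
  {"ax":0,"ay":0,"az":0,"tx":-0.71,"ty":-0.032,"tz":0.02,"grip":0},
  {"ax":0,"ay":0,"az":0,"tx":-0.71,"ty":-0.032,"tz":0.06,"grip":0},
])

```text
time_s: 33.53
ee_pos: [467.2, -365.1, 147.6]
eef_rot: [[-0.044, 0.999, 0.004], [0.999, 0.044, -0.003], [-0.003, 0.004, -1.0]]
wrist_force: [1.1, 0.1, -1.9]
finger_gap: 0.648
```

Call:
apply_moves([
  {"ax":0,"ay":0,"az":0,"tx":0,"ty":0,"tz":0.07,"grip":0},
  {"ax":0,"ay":0,"az":0,"tx":0,"ty":0,"tz":0.12,"grip":0},
  {"ax":0,"ay":0,"az":0,"tx":0,"ty":0,"tz":0.15,"grip":0},
  {"ax":0,"ay":0,"az":0,"tx":0,"ty":0,"tz":0.165,"grip":0},
  {"ax":0,"ay":0,"az":0,"tx":0,"ty":0,"tz":0.168,"grip":0},
  {"ax":0,"ay":0,"az":0,"tx":0,"ty":0,"tz":0.168,"grip":0},
  {"ax":0,"ay":0,"az":0,"tx":0,"ty":0,"tz":0.168,"grip":0},
])

```text
time_s: 34.12
ee_pos: [466.7, -364.0, 63.4]
eef_rot: [[-0.045, 0.999, 0.002], [0.999, 0.045, -0.001], [-0.001, 0.002, -1.0]]
wrist_force: [0.1, -0.0, -1.1]
finger_gap: 0.65
```

Call:
apply_moves([
  {"ax":0,"ay":0,"az":0,"tx":0.003,"ty":-0.0035,"tz":0.005,"grip":0},
  {"ax":0,"ay":0,"az":0,"tx":0.003,"ty":-0.0035,"tz":0.0095,"grip":0},
  {"ax":0,"ay":0,"az":0,"tx":0.003,"ty":-0.0035,"tz":0.0095,"grip":0},
  {"ax":0,"ay":0,"az":0,"tx":0.003,"ty":-0.0035,"tz":0.0095,"grip":0.7},
  {"ax":0,"ay":0,"az":0,"tx":0.003,"ty":-0.0035,"tz":0.0095,"grip":0.8},
  {"ax":0,"ay":0,"az":0,"tx":0.003,"ty":-0.0035,"tz":0.0095,"grip":0.9},
  {"ax":0,"ay":0,"az":0,"tx":0.003,"ty":-0.0035,"tz":-0.03,"grip":0.9},
  {"ax":0,"ay":0,"az":0,"tx":0.003,"ty":-0.0035,"tz":-0.1,"grip":0.9},
  {"ax":0,"ay":0,"az":0,"tx":0.003,"ty":-0.0035,"tz":-0.18,"grip":0.9},
  {"ax":0,"ay":0,"az":0,"tx":0.003,"ty":-0.0035,"tz":-0.26,"grip":0.9},
  {"ax":0,"ay":0,"az":0,"tx":0.04,"ty":0.01,"tz":-0.33,"grip":0.9},
  {"ax":0,"ay":0,"az":0,"tx":0.11,"ty":0.03,"tz":-0.36,"grip":0.9},
])

```text
time_s: 35.12
ee_pos: [479.0, -313.5, 246.5]
eef_rot: [[-0.036, 0.999, 0.005], [0.999, 0.036, -0.005], [-0.005, 0.005, -1.0]]
wrist_force: [1.0, -0.2, 0.2]
finger_gap: 0.899
```

Call:
apply_moves([
  {"ax":0,"ay":0,"az":0,"tx":0.08,"ty":0.02,"tz":-0.02,"grip":0.9},
  {"ax":0,"ay":0,"az":0,"tx":0.16,"ty":0.045,"tz":-0.04,"grip":0.9},
  {"ax":0,"ay":0,"az":0,"tx":0.24,"ty":0.07,"tz":-0.04,"grip":0.9},
  {"ax":0,"ay":0,"az":0,"tx":0.32,"ty":0.095,"tz":-0.04,"grip":0.9},
  {"ax":0,"ay":0,"az":0,"tx":0.39,"ty":0.115,"tz":-0.04,"grip":0.9},
  {"ax":0,"ay":0,"az":0,"tx":0.45,"ty":0.135,"tz":-0.04,"grip":0.9},
  {"ax":0,"ay":0,"az":0,"tx":0.5,"ty":0.15,"tz":-0.04,"grip":0.9},
  {"ax":0,"ay":0,"az":0,"tx":0.523,"ty":0.158,"tz":-0.04,"grip":0.9},
  {"ax":0,"ay":0,"az":0,"tx":0.53,"ty":0.16,"tz":-0.04,"grip":0.9},
  {"ax":0,"ay":0,"az":0,"tx":0.53,"ty":0.16,"tz":-0.04,"grip":0.9},
])

```text
time_s: 35.95
ee_pos: [546.0, -38.8, 262.0]
eef_rot: [[-0.047, 0.999, 0.0], [0.999, 0.047, 0.0], [0.0, 0.0, -1.0]]
wrist_force: [-0.4, -0.8, 0.4]
finger_gap: 0.903
```

```bash
python3 - <<'E'
from h import *
st=arm.read_state(); print(st['time_s'],st['ee_pos'],st['eef_rot'],st['joint_positions'])
for c in ['wrist','top','scene']:
    save(arm.grab_frame(c),c+'_t.png')
    for n in ['tag_grip','tag_eye','peg_root','peg_tip']:
        for d in arm.spot_point(n,c)[:3]:
            if d['score']>.2: print(c,n,round(d['score'],2),np.round(d['position'],1))
R=np.array
np.savez('st.npz',p=st['ee_pos'],R=st['eef_rot'])
w=cv2.imread('pics/wrist_t.png'); t=cv2.imread('pics/top_t.png')[150:250,330:430]; s=cv2.imread('pics/scene_t.png')[150:290,190:370]
o=np.zeros((600,800,3),np.uint8); o[:260,:640]=w[:260]; o[270:600,:330]=cv2.resize(t,(330,330),interpolation=cv2.INTER_CUBIC); o[270:600,340:764]=cv2.resize(s,(424,330),interpolation=cv2.INTER_CUBIC)
cv2.imwrite('pics/v12.png',o)
E
```

```text
35.95 [546.014 -38.79  261.981] [[-0.047  0.999  0.   ]
 [ 0.999  0.047  0.   ]
 [ 0.     0.    -1.   ]] [ 0.85   0.439 -1.067  1.758  0.412  1.192 -0.287]
wrist tag_grip 0.62 [130.5 287.6]
wrist tag_eye 0.61 [120.6 347.2]
wrist peg_root 0.82 [156.1 531.2]
wrist peg_tip 0.98 [154.7 527.7]
top tag_grip 0.65 [222.2 311.7]
top tag_grip 0.65 [149.5 342.6]
top tag_eye 0.85 [202.9 307.5]
top tag_eye 0.54 [234.8 410.1]
top peg_root 0.76 [157.  313.4]
top peg_tip 0.78 [169.  308.8]
scene tag_grip 0.68 [223.1 331. ]
scene tag_eye 0.7 [236.9 322.5]
scene tag_eye 0.22 [199.2 299.6]
scene peg_root 0.86 [228.1 290.4]
scene peg_root 0.35 [209.6 279.2]
scene peg_tip 0.65 [204.3 299.7]
```

View pics/v12.png

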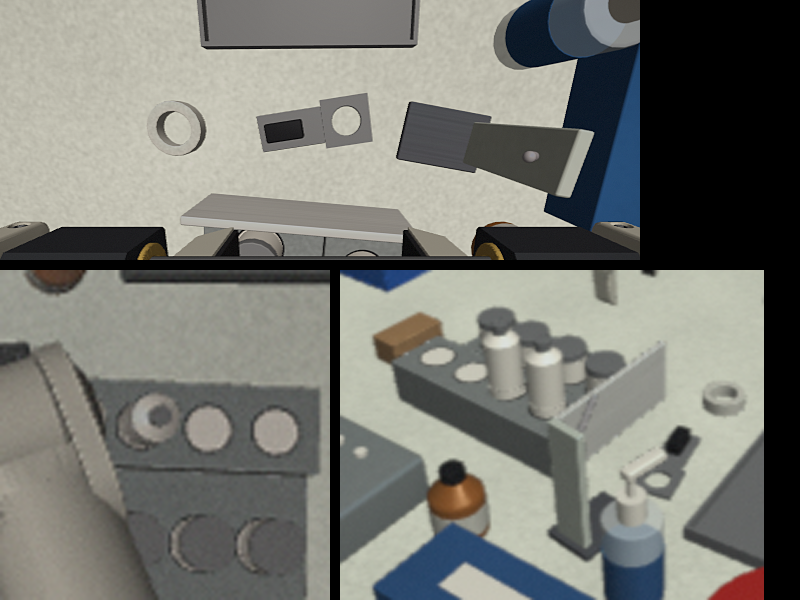

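Combined view: all six items stand on their marks (scene inset). In the wrist picture the tag's block is at (284,130) and its eye at (346,121). The stand's front foot edge is around (403,130) and the peg is seen end-on near (531,155). Zooming on the stand.

```bash
python3 - <<'E'
import cv2
w=cv2.imread('pics/wrist_t.png')[80:210,240:620]
cv2.imwrite('pics/v13.png',cv2.resize(w,(760*1,260),interpolation=cv2.INTER_CUBIC))
w=cv2.imread('pics/wrist_t.png')[90:210,390:610]
cv2.imwrite('pics/v13.png',cv2.resize(w,(792,432),interpolation=cv2.INTER_CUBIC))
E
```

```text
(no output)
```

View pics/v13.png

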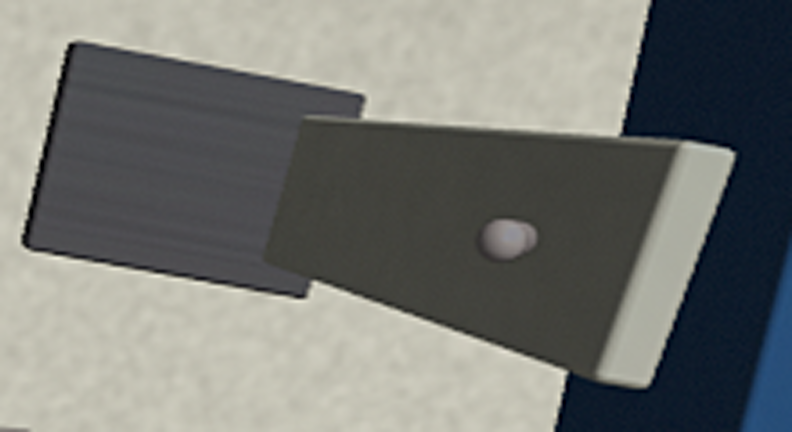

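```bash
python3 - <<'E'
from h import *
z=np.load('st.npz'); st=dict(ee_pos=z['p'],eef_rot=z['R'])
W=lambda x,y,h: at_z('wrist',90+y/3.6,390+x/3.6,h,st)
A,B=W(683,141,180),W(597,376,180); C,D=W(303,117,12),W(265,258,12); F,G=W(75,44,12),W(27,246,12)
for n,p in zip('ABCDFG',(A,B,C,D,F,G)): print(n,p)
print('widths',np.linalg.norm(A-B),np.linalg.norm(C-D),np.linalg.norm(F-G))
for P,Q in ((A,B),(C,D),(F,G)):
    d=P-Q; print('yaw',np.degrees(np.arctan2(-d[0],d[1])),(P+Q)/2)
m=((A+B)/2+(C+D)/2)/2
for yaw in np.radians([-8,-9,-10]):
    n=np.array([np.cos(yaw),np.sin(yaw),0]);
    for (x,y) in ((495,240),(515,238)):
        o,d=ray('wrist',90+y/3.6,390+x/3.6,st); s=(m-o)@n/(d@n); print('root cand',o+s*d)
    R0=o+s*d
for nm,px in (('tip',(169,308.8)),('root',(157,313.4))):
    w={'tip':(515,238),'root':(495,240)}[nm]
    print(nm,tri(ray('top',*px),ray('wrist',90+w[1]/3.6,390+w[0]/3.6,st)))
print('eye',at_z('wrist',120.6,347.2,6,st),'grip',at_z('wrist',130.5,284,26,st),at_z('wrist',130.5,287.6,16,st))
for m in [(468.1,-289.4,82),(464.9,-363.3,82),(596,-220.7,180)]: 
    q=proj('top',m); print((q-[330,150])*3.3+[0,270])
E
```

```text
A [727.283  23.867 180.   ]
B [721.068 -24.164 180.   ]
C [727.724  23.028  12.   ]
D [722.416 -24.381  12.   ]
F [649.315  42.656  12.   ]
G [640.616 -24.149  12.   ]
widths 48.43147237965968 47.70465792572415 67.36881323937936
yaw -7.37367102190495 [724.175  -0.149 180.   ]
yaw -6.38742200834743 [725.07   -0.676  12.   ]
yaw -7.419402765847086 [644.965   9.253  12.   ]
root cand [724.375  -2.173 132.071]
root cand [724.574  -0.762 139.077]
root cand [724.345  -2.168 132.12 ]
root cand [724.567  -0.761 139.086]
root cand [724.314  -2.163 132.168]
root cand [724.561  -0.76  139.096]
tip (array([672.317,   7.861, 220.296]), np.float64(0.9514446771306738))
root (array([730.516,  -5.725, 121.498]), np.float64(5.029588574351431))
eye [576.298  17.871   6.   ] grip [502.087   3.653  26.   ] [505.34    3.252  16.   ]
[207.095 542.671]
[275.631 545.57 ]
[159.157 415.547]
```

```bash
python3 - <<'E'
from h import *
z=np.load('st.npz'); st=dict(ee_pos=z['p'],eef_rot=z['R'])
for h in (120,125,130,135,140):
    r=np.array([724.6,-.5,h]); t=r+[-39.8,5,57.3]
    f=lambda p:((proj('wrist',p,st)-[390,90])*3.6).round(1)
    print(h,'root',f(r),'tip',f(t),'top tip',proj('top',t).round(1)[::-1],'root',proj('top',r).round(1)[::-1])
E
```

```text
120 root [468.2 227. ] tip [442.5 227.4] top tip [167.3 309.9] root [158.6 311.2]
125 root [480.  229.5] tip [456.5 230.5] top tip [167.1 309.9] root [158.4 311.2]
130 root [492.2 232. ] tip [471.2 233.7] top tip [166.8 309.9] root [158.1 311.2]
135 root [504.8 234.7] tip [486.5 237.1] top tip [166.6 309.9] root [157.8 311.2]
140 root [517.8 237.4] tip [502.4 240.6] top tip [166.3 309.9] root [157.5 311.2]
```

Stand solved: face centre (724.6,-0.5), yaw −7.2°, peg root z≈140. The projected root and tip match the picture, and the jar lids match the top view. Going over the tag.

Call:
apply_moves([
  {"ax":0,"ay":0,"az":0.14,"tx":0.03,"ty":-0.03,"tz":0.03,"grip":0.9},
  {"ax":0,"ay":0,"az":0.29,"tx":0.06,"ty":-0.06,"tz":0.07,"grip":0.8},
  {"ax":0,"ay":0,"az":0.44,"tx":0.09,"ty":-0.082,"tz":0.1,"grip":0.7},
  {"ax":0,"ay":0,"az":0.59,"tx":0.09,"ty":-0.082,"tz":0.12,"grip":0.6},
  {"ax":0,"ay":0,"az":0.74,"tx":0.09,"ty":-0.082,"tz":0.12,"grip":0.55},
  {"ax":0,"ay":0,"az":0.85,"tx":0.09,"ty":-0.082,"tz":0.12,"grip":0.55},
  {"ax":0,"ay":0,"az":0.909,"tx":0.09,"ty":-0.082,"tz":0.12,"grip":0.55},
])

```text
time_s: 37.28
ee_pos: [502.9, 3.4, 201.9]
eef_rot: [[0.623, 0.782, -0.0], [0.782, -0.623, -0.0], [-0.0, 0.0, -1.0]]
wrist_force: [0.2, 0.5, 0.1]
finger_gap: 0.561
```

Call:
apply_moves([
  {"ax":0,"ay":0,"az":0.14,"tx":0,"ty":0,"tz":0,"grip":0.55},
  {"ax":0,"ay":0,"az":0.29,"tx":0,"ty":0,"tz":0,"grip":0.55},
  {"ax":0,"ay":0,"az":0.44,"tx":0,"ty":0,"tz":0,"grip":0.55},
  {"ax":0,"ay":0,"az":0.59,"tx":0,"ty":0,"tz":0,"grip":0.55},
  {"ax":0,"ay":0,"az":0.74,"tx":0,"ty":0,"tz":0,"grip":0.55},
  {"ax":0,"ay":0,"az":0.85,"tx":0,"ty":0,"tz":0,"grip":0.55},
  {"ax":0,"ay":0,"az":0.909,"tx":0,"ty":0,"tz":0,"grip":0.55},
  {"ax":0,"ay":0,"az":0.909,"tx":0,"ty":0,"tz":0,"grip":0.55},
  {"ax":0,"ay":0,"az":0.909,"tx":0,"ty":0,"tz":0,"grip":0.55},
])

```text
time_s: 38.03
ee_pos: [503.0, 3.3, 202.0]
eef_rot: [[0.982, 0.189, 0.0], [0.189, -0.982, -0.0], [0.0, 0.0, -1.0]]
wrist_force: [0.1, -0.5, 0.2]
finger_gap: 0.552
```

```bash
python3 - <<'E'
from h import *
st=arm.read_state(); print(st['time_s'],st['ee_pos'],st['eef_rot'],st['joint_positions'])
img=arm.grab_frame('wrist'); save(img,'w14.png')
for n,h in [('tag_grip',16),('tag_eye',3)]:
    for d in arm.spot_point(n,'wrist')[:2]: print(n,round(d['score'],2),np.round(d['position'],1),at_z('wrist',*d['position'],h,st))
g=cv2.cvtColor(img,cv2.COLOR_RGB2GRAY)
m=(g[:260]<45).astype(np.uint8); n,l,s,c=cv2.connectedComponentsWithStats(m)
for i in range(1,n):
    if 200<s[i,4]<8000: print(s[i],c[i],at_z('wrist',c[i][1],c[i][0],26,st))
print(circs(img,200,450,230,st,rmin=50,rmax=90))
np.savez('st.npz',p=st['ee_pos'],R=st['eef_rot'])
E
```

```text
38.0333 [503.043   3.287 201.992] [[ 0.982  0.189  0.   ]
 [ 0.189 -0.982 -0.   ]
 [ 0.     0.    -1.   ]] [ 0.582  0.32  -0.758  1.931  0.262  0.99  -1.677]
tag_grip 0.7 [178.  319.9] [502.208   2.588  16.   ]
tag_eye 0.85 [104.4 317.8] [575.283  18.83    3.   ]
tag_eye 0.35 [177.  316.3] [500.051   6.17    3.   ]
[135   0  99  15 290] [187.269   6.362] [636.385 150.304  26.   ]
[226   9  18 231 691] [234.771 120.33 ] [544.783  95.544  26.   ]
[309 158  21  44 902] [319.088 179.226] [502.728   3.534  26.   ]
[ 418  220  149   40 3262] [484.259 239.872] [ 471.101 -182.823   26.   ]
[  43  226  180   34 3220] [156.049 240.447] [404.166 162.537  26.   ]
[245 230 180  28 719] [325.769 248.544] [429.278 -17.866  26.   ]
[(np.float32(318.475), np.float32(104.725), np.float32(17.075))]
```

View pics/w14.png

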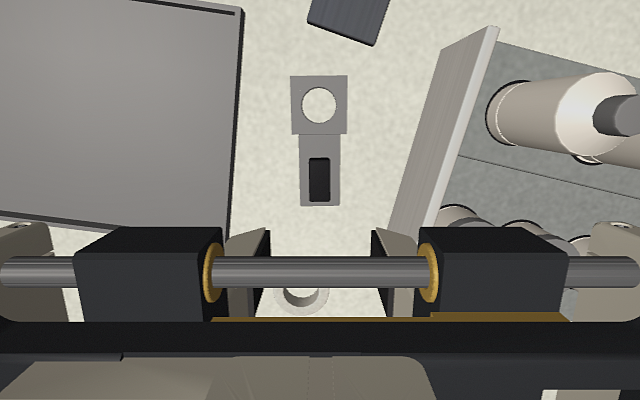

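```bash
python3 - <<'E'
from h import *
z=np.load('st.npz'); st=dict(ee_pos=z['p'],eef_rot=z['R'])
for x,y in [(440,52),(415,140),(392,225),(491,28),(441,210)]: print(at_z('wrist',y,x,100,st),at_z('wrist',y,x,0,st))
a=-.0411; x=np.array([np.cos(a),np.sin(a)]); yv=np.array([-np.sin(a),np.cos(a)])
print(np.array([474,-141.3])+yv*49, np.array([598.7,-146.2])+yv*49)
E
```

```text
[626.294 -62.399 100.   ] [648.336 -92.197   0.   ]
[561.648 -60.895 100.   ] [558.931 -90.117   0.   ]
[490.873 -60.175 100.   ] [461.049 -89.121   0.   ]
[648.548 -93.789 100.   ] [ 679.114 -135.608    0.   ]
[510.957 -96.324 100.   ] [ 488.826 -139.114    0.   ]
[476.013 -92.341] [600.713 -97.241]
```

Wrist view: tag aligned with the tool, block at (319,179) and eye at (318,105). The shelf's end panel lies close to the gripper body on the right. So I descend 17 mm to the tray side and let the closing jaws draw the tag in.

Call:
apply_moves([
  {"ax":0,"ay":0,"az":0.01,"tx":0,"ty":-0.034,"tz":0.06,"grip":0.8},
  {"ax":0,"ay":0,"az":0.01,"tx":0,"ty":-0.034,"tz":0.14,"grip":0.8},
  {"ax":0,"ay":0,"az":0.01,"tx":0,"ty":-0.034,"tz":0.22,"grip":0.8},
  {"ax":0,"ay":0,"az":0.01,"tx":0,"ty":-0.034,"tz":0.29,"grip":0.8},
  {"ax":0,"ay":0,"az":0.01,"tx":0,"ty":-0.034,"tz":0.33,"grip":0.8},
  {"ax":0,"ay":0,"az":0.01,"tx":0,"ty":-0.034,"tz":0.36,"grip":0.8},
  {"ax":0,"ay":0,"az":0.01,"tx":0,"ty":-0.034,"tz":0.375,"grip":0.8},
  {"ax":0,"ay":0,"az":0.01,"tx":0,"ty":-0.034,"tz":0.382,"grip":0.8},
  {"ax":0,"ay":0,"az":0.01,"tx":0,"ty":-0.034,"tz":0.384,"grip":0.8},
  {"ax":0,"ay":0,"az":0.01,"tx":0,"ty":-0.034,"tz":0.384,"grip":0.8},
], squeeze=25)

```text
time_s: 39.02
ee_pos: [500.6, 19.9, 10.6]
eef_rot: [[0.984, 0.179, 0.001], [0.179, -0.984, 0.0], [0.001, 0.0, -1.0]]
wrist_force: [0.7, -0.3, 0.2]
finger_gap: 0.803
```

Call:
apply_moves([
  {"ax":0,"ay":0,"az":0,"tx":0,"ty":0,"tz":0,"grip":0.6},
  {"ax":0,"ay":0,"az":0,"tx":0,"ty":0,"tz":0,"grip":0.5},
  {"ax":0,"ay":0,"az":0,"tx":0,"ty":0,"tz":0,"grip":0.4},
  {"ax":0,"ay":0,"az":0,"tx":0,"ty":0,"tz":0,"grip":0.3},
  {"ax":0,"ay":0,"az":0,"tx":0,"ty":0,"tz":0,"grip":0.2},
  {"ax":0,"ay":0,"az":0,"tx":0,"ty":0,"tz":0,"grip":0},
  {"ax":0,"ay":0,"az":0,"tx":0,"ty":0,"tz":0,"grip":0},
  {"ax":0,"ay":0,"az":0,"tx":0,"ty":0,"tz":0,"grip":0},
  {"ax":0,"ay":0,"az":0,"tx":0,"ty":0,"tz":0,"grip":0},
  {"ax":0,"ay":0,"az":0,"tx":0,"ty":0,"tz":0,"grip":0},
], squeeze=25)

```text
time_s: 39.85
ee_pos: [499.9, 19.7, 9.9]
eef_rot: [[0.984, 0.179, 0.0], [0.179, -0.984, -0.0], [-0.0, 0.0, -1.0]]
wrist_force: [-0.3, -1.2, 1.2]
finger_gap: 0.242
```

```bash
cat >> h.py <<'E'
root=np.array([724.6,-.5,140]); YS=np.radians(-7.2); xs=np.array([np.cos(YS),np.sin(YS),0]); UZ=np.array([0,0,1.])
peg=-np.cos(np.radians(55))*xs+np.sin(np.radians(55))*UZ
def hang(phi,s,dz=0,e=(75,0,6.9)):
    f=np.radians(phi); x=np.sin(f)*xs+np.cos(f)*UZ; z=np.cos(f)*xs-np.sin(f)*UZ; R=np.c_[x,np.cross(z,x),z]
    return root+s*peg+dz*UZ-R@np.array(e),R
def rel(p0,R0,p,R):
    from scipy.spatial.transform import Rotation as Q
    return np.r_[R0.T@(p-p0)/500,Q.from_matrix(R0.T@R).as_rotvec()/(np.pi/4)].round(4)
E
python3 - <<'E'
from h import *
p0=np.array([500,19.9,10.2]); R0=down(np.arctan2(.179,.984))
p1,R1=hang(55,100); print(p1,R1); print('to pre',rel(p0,R0,p1,R1))
for phi,s,dz in [(55,48,0),(45,42,0),(35,36,-3)]:
    p,R=hang(phi,s,dz); print(phi,s,p,rel(p1,R1,p,R))
E
```

```text
[602.816  14.885 184.549] [[ 0.813 -0.125  0.569]
 [-0.103 -0.992 -0.072]
 [ 0.574  0.    -0.819]]
to pre [ 0.201  0.047 -0.349 -0.119  0.772  0.377]
55 48 [632.407  11.147 141.953] [-0.     0.     0.104  0.     0.     0.   ]
45 42 [643.244   9.778 126.25 ] [-0.     0.     0.142 -0.     0.222  0.   ]
35 36 [655.827   8.188 109.011] [ 0.001  0.     0.185 -0.     0.444 -0.   ]
```

Call:
apply_moves([
  {"ax":0,"ay":0,"az":0,"tx":0,"ty":0,"tz":-0.05,"grip":0},
  {"ax":0,"ay":0,"az":0,"tx":0,"ty":0,"tz":-0.12,"grip":0},
  {"ax":0,"ay":0,"az":0,"tx":0,"ty":0,"tz":-0.2,"grip":0},
  {"ax":0,"ay":0,"az":0,"tx":0,"ty":0,"tz":-0.28,"grip":0},
  {"ax":-0.015,"ay":0.1,"az":0.05,"tx":0.03,"ty":0.006,"tz":-0.35,"grip":0},
  {"ax":-0.032,"ay":0.21,"az":0.1,"tx":0.06,"ty":0.014,"tz":-0.41,"grip":0},
  {"ax":-0.052,"ay":0.34,"az":0.165,"tx":0.1,"ty":0.023,"tz":-0.44,"grip":0},
  {"ax":-0.072,"ay":0.47,"az":0.23,"tx":0.135,"ty":0.031,"tz":-0.45,"grip":0},
  {"ax":-0.092,"ay":0.6,"az":0.293,"tx":0.17,"ty":0.039,"tz":-0.45,"grip":0},
  {"ax":-0.108,"ay":0.7,"az":0.342,"tx":0.19,"ty":0.044,"tz":-0.45,"grip":0},
  {"ax":-0.119,"ay":0.772,"az":0.377,"tx":0.201,"ty":0.047,"tz":-0.45,"grip":0},
  {"ax":-0.119,"ay":0.772,"az":0.377,"tx":0.201,"ty":0.047,"tz":-0.45,"grip":0},
])

```text
time_s: 40.85
ee_pos: [601.2, 15.0, 233.5]
eef_rot: [[0.812, -0.126, 0.569], [-0.103, -0.992, -0.072], [0.574, -0.0, -0.819]]
wrist_force: [-0.6, -0.0, -1.1]
finger_gap: 0.243
```

```bash
python3 - <<'E'
from h import *
img=arm.grab_frame('scene'); img=arm.grab_frame('scene')
st=arm.read_state(); img=arm.grab_frame('wrist'); save(img,'w15.png'); print(st['time_s'],st['ee_pos'],st['eef_rot'],st['joint_positions'],st['finger_gap'])
p0,R0=st['ee_pos'],st['eef_rot']
for s in (100,48): print(s,rel(p0,R0,*hang(55,s)))
print('eye',p0+R0@[75,0,6.9],'proj eye',proj('wrist',p0+R0@np.array([75,0,4]),st),'tip',proj('wrist',root+70*peg,st),'root',proj('wrist',root,st))
np.savez('st.npz',p=p0,R=R0)
E
```

```text
40.95 [601.552  15.371 233.847] [[ 0.814 -0.124  0.568]
 [-0.101 -0.992 -0.072]
 [ 0.572  0.001 -0.82 ]] [ 0.306  0.122 -0.505  2.201  0.775  0.332 -2.549] 0.24448030191280376
100 [-0.054  0.001  0.082  0.     0.002  0.003]
48 [-0.054  0.001  0.186  0.     0.002  0.003]
eye [666.502   7.321 271.122] proj eye [318.96   95.177] tip [319.915 140.501] root [319.952 133.879]
```

View pics/w15.png

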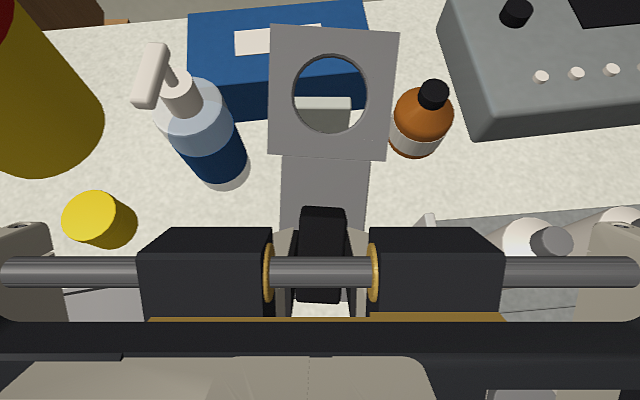

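Wrist view: tag held, eye at (331,94) against a predicted (319,95), so it sits about 5 mm off along tool y. I'll shift for that. Joint 7 is near its limit, so I'll watch it.

Call:
apply_moves([
  {"ax":0,"ay":0,"az":0,"tx":-0.02,"ty":-0.005,"tz":0.02,"grip":0},
  {"ax":0,"ay":0,"az":0,"tx":-0.04,"ty":-0.009,"tz":0.05,"grip":0},
  {"ax":0,"ay":0,"az":0,"tx":-0.054,"ty":-0.009,"tz":0.075,"grip":0},
  {"ax":0,"ay":0,"az":0,"tx":-0.054,"ty":-0.009,"tz":0.082,"grip":0},
  {"ax":0,"ay":0,"az":0,"tx":-0.054,"ty":-0.009,"tz":0.082,"grip":0},
  {"ax":0,"ay":0,"az":0,"tx":-0.054,"ty":-0.009,"tz":0.082,"grip":0},
])

```text
time_s: 41.5
ee_pos: [605.3, 19.6, 189.6]
eef_rot: [[0.819, -0.124, 0.56], [-0.1, -0.992, -0.074], [0.564, 0.004, -0.826]]
wrist_force: [0.3, -0.6, -0.8]
finger_gap: 0.243
```

```bash
python3 - <<'E'
from h import *
st=arm.read_state(); img=arm.grab_frame('wrist'); save(img,'w16.png'); print(st['time_s'],st['ee_pos'],st['joint_positions'])
p0,R0=st['ee_pos'],st['eef_rot']
for phi,s,dz in ((55,100,0),(55,47,0),(45,42,0),(40,38,-3)): print(s,rel(p0,R0,*hang(phi,s,dz,(75,5,6.9))))
print('proj eye',proj('wrist',p0+R0@np.array([75,5,4]),st),'tip',proj('wrist',root+70*peg,st),'root',proj('wrist',root,st))
cv2.imwrite('pics/v16.png',cv2.resize(img[0:240,200:440,::-1],(600,600),interpolation=cv2.INTER_CUBIC))
E
```

```text
41.5 [605.271  19.568 189.6  ] [-0.393  0.186  0.232  2.243  0.746  0.192 -2.57 ]
100 [-0.009 -0.     0.006  0.004  0.014  0.004]
47 [-0.008 -0.001  0.112  0.004  0.014  0.004]
42 [-0.007 -0.001  0.148  0.003  0.236  0.004]
38 [-0.009 -0.001  0.174  0.003  0.348  0.004]
proj eye [329.661  95.166] tip [328.006 105.357] root [325.67  105.914]
```

View pics/v16.png

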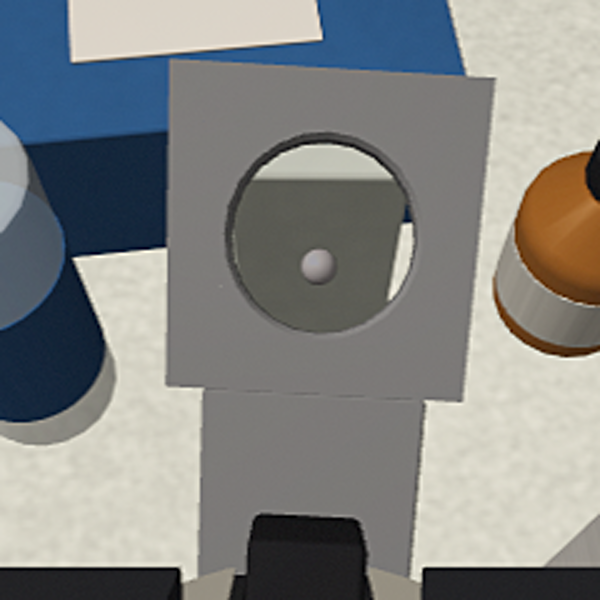

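The peg tip shows well inside the eye (crop (319,265); eye centre (321,233)). Joints 6 and 7 are at their limits, so I'll roll the tool about the peg to relieve them.

```bash
cat >> h.py <<'E'
def hangr(phi,s,roll,dz=0,e=(75,5,6.9)):
    from scipy.spatial.transform import Rotation as Q
    p,R=hang(phi,s,dz,e); R=R@Q.from_euler('z',roll,degrees=True).as_matrix()
    return root+s*peg+dz*UZ-R@np.array(e),R
E
python3 - <<'E'
from h import *
p0=np.array([605.3,19.6,189.6]); st=arm.read_state(); p0,R0=st['ee_pos'],st['eef_rot']; print(p0,st['joint_positions'])
for s,r in ((100,-10),(100,-18),(80,-18),(47,-18)): 
    p,R=hangr(55,s,r); print(s,r,p,rel(p0,R0,p,R))
E
```

```text
[605.631  20.329 190.341] [-0.389  0.184  0.226  2.243  0.746  0.192 -2.57 ]
100 -10 [602.021   6.821 184.705] [-0.01   0.028  0.007  0.     0.013 -0.218]
100 -18 [602.235  -3.609 185.768] [-0.006  0.048  0.007 -0.001  0.013 -0.396]
80 -18 [613.616  -5.047 169.385] [-0.005  0.048  0.047 -0.001  0.013 -0.396]
47 -18 [632.395  -7.419 142.353] [-0.005  0.048  0.113 -0.001  0.013 -0.396]
```

Call:
apply_moves([
  {"ax":0,"ay":0,"az":-0.08,"tx":-0.002,"ty":0.01,"tz":0,"grip":0},
  {"ax":0,"ay":0.005,"az":-0.16,"tx":-0.004,"ty":0.02,"tz":0,"grip":0},
  {"ax":0,"ay":0.01,"az":-0.24,"tx":-0.005,"ty":0.03,"tz":0.003,"grip":0},
  {"ax":0,"ay":0.013,"az":-0.32,"tx":-0.006,"ty":0.04,"tz":0.005,"grip":0},
  {"ax":0,"ay":0.013,"az":-0.396,"tx":-0.006,"ty":0.048,"tz":0.007,"grip":0},
  {"ax":0,"ay":0.013,"az":-0.396,"tx":-0.006,"ty":0.048,"tz":0.007,"grip":0},
  {"ax":0,"ay":0.013,"az":-0.396,"tx":-0.006,"ty":0.048,"tz":0.007,"grip":0},
  {"ax":0,"ay":0.013,"az":-0.396,"tx":-0.006,"ty":0.048,"tz":0.007,"grip":0},
])

```text
time_s: 42.22
ee_pos: [602.7, -5.2, 187.1]
eef_rot: [[0.811, 0.127, 0.571], [0.204, -0.976, -0.072], [0.548, 0.175, -0.818]]
wrist_force: [-0.2, -0.1, -1.5]
finger_gap: 0.241
```

```bash
python3 - <<'E'
from h import *
st=arm.read_state(); p0,R0=st['ee_pos'],st['eef_rot']; print(p0,R0,st['joint_positions'])
for s,r in ((100,-18),(80,-18),(47,-18)): 
    p,R=hangr(55,s,r); print(s,r,p,rel(p0,R0,p,R))
e=p0+R0@[75,5,6.9]; print('eye miss perp', (e-root)-((e-root)@peg)*peg,(e-root)@peg)
E
```

```text
[602.668  -5.172 187.106] [[ 0.811  0.127  0.571]
 [ 0.204 -0.976 -0.072]
 [ 0.548  0.175 -0.818]] [-0.02   0.183 -0.11   2.257  1.007  0.191 -2.458]
100 -18 [602.235  -3.609 185.768] [-0.002 -0.004  0.002  0.001 -0.003 -0.007]
80 -18 [613.616  -5.047 169.385] [-0.002 -0.004  0.042  0.001 -0.003 -0.007]
47 -18 [632.395  -7.419 142.353] [-0.002 -0.004  0.107  0.001 -0.003 -0.007]
eye miss perp [ 0.897 -2.033  0.802] 100.90554431909669
```

Call:
apply_moves([
  {"ax":0,"ay":0,"az":0,"tx":-0.001,"ty":-0.002,"tz":0.01,"grip":0},
  {"ax":0,"ay":0,"az":0,"tx":-0.002,"ty":-0.004,"tz":0.025,"grip":0},
  {"ax":0,"ay":0,"az":0,"tx":-0.002,"ty":-0.004,"tz":0.04,"grip":0},
  {"ax":0,"ay":0,"az":0,"tx":-0.002,"ty":-0.004,"tz":0.055,"grip":0},
  {"ax":0,"ay":0,"az":0,"tx":-0.002,"ty":-0.004,"tz":0.068,"grip":0},
  {"ax":0,"ay":0,"az":0,"tx":-0.002,"ty":-0.004,"tz":0.08,"grip":0},
  {"ax":0,"ay":0,"az":0,"tx":-0.002,"ty":-0.004,"tz":0.09,"grip":0},
  {"ax":0,"ay":0,"az":0,"tx":-0.002,"ty":-0.004,"tz":0.096,"grip":0},
  {"ax":0,"ay":0,"az":0,"tx":-0.002,"ty":-0.004,"tz":0.1,"grip":0},
  {"ax":0,"ay":0,"az":0,"tx":-0.002,"ty":-0.004,"tz":0.1,"grip":0},
  {"ax":0,"ay":0,"az":0,"tx":-0.002,"ty":-0.004,"tz":0.1,"grip":0},
])

```text
time_s: 43.13
ee_pos: [632.8, -7.4, 156.2]
eef_rot: [[0.823, 0.135, 0.552], [0.207, -0.976, -0.071], [0.529, 0.172, -0.831]]
wrist_force: [-0.0, -0.1, -0.3]
finger_gap: 0.242
```

```bash
python3 - <<'E'
from h import *
st=arm.read_state(); img=arm.grab_frame('wrist'); save(img,'w17.png'); p0,R0=st['ee_pos'],st['eef_rot']; print(p0,R0,st['joint_positions'],st['wrist_force'])
e=p0+R0@[75,5,6.9]; print('eye miss perp', (e-root)-((e-root)@peg)*peg,(e-root)@peg)
for phi,s,r in ((45,42,-18),(40,40,-18),(35,37,-18),(35,37,0)): 
    p,R=hangr(phi,s,r); print(s,r,p,rel(p0,R0,p,R))
cv2.imwrite('pics/v17.png',cv2.resize(img[0:240,200:440,::-1],(480,480),interpolation=cv2.INTER_CUBIC))
E
```

```text
[632.845  -7.403 156.237] [[ 0.823  0.135  0.552]
 [ 0.207 -0.976 -0.071]
 [ 0.529  0.172 -0.831]] [ 0.04   0.295 -0.163  2.191  1.146  0.191 -2.572] [-0.023 -0.118 -0.295]
eye miss perp [ 6.647 -0.808  4.688] 56.56473341523755
42 -18 [642.427  -8.687 127.753] [-0.015 -0.005  0.058 -0.076  0.237 -0.   ]
40 -18 [647.812  -9.367 121.376] [-0.013 -0.004  0.075 -0.11   0.343 -0.   ]
37 -18 [654.159 -10.169 114.571] [-0.01  -0.003  0.093 -0.144  0.449 -0.   ]
37 0 [655.885  13.22  112.83 ] [ 0.001 -0.049  0.095 -0.073  0.468  0.395]
```

View pics/v17.png

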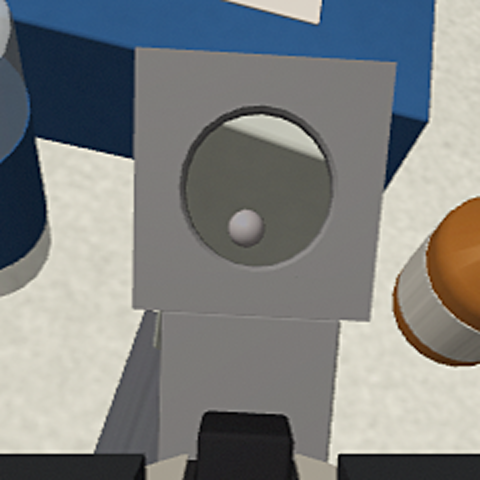

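Peg is through the eye: tip at crop (247,227), inside the hole spanning about (182–332, 105–268). The arm is limited at joints 6 and 7, so I'll lower the tag with a slightly steeper tool, so the eye's upper edge hooks the peg, and let go there.

```bash
python3 - <<'E'
from h import *
st=arm.read_state(); p0,R0=st['ee_pos'],st['eef_rot']; print(p0,st['joint_positions'])
for phi,r,s,k in ((60,-20,50,-6),(62,-24,50,-6)):
    p,R=hangr(phi,s,r); f=np.radians(phi); p=p+k*(np.sin(f)*xs+np.cos(f)*UZ); print(p,rel(p0,R0,p,R))
E
```

```text
[632.837  -7.357 156.373] [ 0.04   0.294 -0.163  2.191  1.146  0.191 -2.572]
[622.92   -8.774 147.84 ] [-0.026 -0.003  0.003  0.029 -0.08  -0.045]
[622.626 -13.761 151.112] [-0.025  0.008 -0.002  0.047 -0.12  -0.134]
```

Call:
apply_moves([
  {"ax":0.01,"ay":-0.03,"az":-0.02,"tx":-0.005,"ty":-0.001,"tz":0,"grip":0},
  {"ax":0.02,"ay":-0.06,"az":-0.04,"tx":-0.012,"ty":-0.002,"tz":0.001,"grip":0},
  {"ax":0.029,"ay":-0.08,"az":-0.05,"tx":-0.02,"ty":-0.003,"tz":0.003,"grip":0},
  {"ax":0.029,"ay":-0.08,"az":-0.05,"tx":-0.026,"ty":-0.003,"tz":0.003,"grip":0},
  {"ax":0.029,"ay":-0.08,"az":-0.05,"tx":-0.026,"ty":-0.003,"tz":0.003,"grip":0},
  {"ax":0.029,"ay":-0.08,"az":-0.05,"tx":-0.026,"ty":-0.003,"tz":0.003,"grip":0},
  {"ax":0.029,"ay":-0.08,"az":-0.05,"tx":-0.026,"ty":-0.003,"tz":0.003,"grip":0},
])

```text
time_s: 43.77
ee_pos: [622.7, -8.7, 148.0]
eef_rot: [[0.85, 0.18, 0.496], [0.241, -0.968, -0.063], [0.469, 0.173, -0.866]]
wrist_force: [0.7, 0.5, 0.0]
finger_gap: 0.241
```

```bash
python3 - <<'E'
from h import *
st=arm.read_state(); p0,R0=st['ee_pos'],st['eef_rot']; print(p0,R0[:,2],st['joint_positions'],st['wrist_force'])
e=p0+R0@[75,5,6.9]; a=(e-root)@peg; q=(e-root)-a*peg; print('eye',e,'s',a,'perp',q)
n=-R0[:,2]; # where the peg axis crosses the plate, in tool coords from eye
t=((e-root)@n)/(peg@n); print('cross s',t,'offset tool',R0.T@(root+t*peg-e))
print('phi',np.degrees(np.arcsin(n[2])))
for phi,r,s,k in ((60,-20,48,-8),(60,-20,44,-8)):
    p,R=hangr(phi,s,r); f=np.radians(phi); p=p+k*(np.sin(f)*xs+np.cos(f)*UZ); print(p,rel(p0,R0,p,R))
E
```

```text
[622.682  -8.687 147.974] [ 0.496 -0.063 -0.866] [ 0.196  0.314 -0.329  2.161  0.913  0.264 -2.275] [0.723 0.536 0.044]
eye [690.72    4.148 178.034] s 50.76935101087955 perp [-4.989  0.998 -3.554]
cross s 50.226581194816454 offset tool [ 5.709  2.495 -0.   ]
phi 60.007425540315225
[622.34   -8.701 145.201] [-0.003 -0.001  0.004  0.     0.     0.005]
[624.616  -8.989 141.925] [-0.003 -0.001  0.012  0.     0.     0.005]
```

Call:
apply_moves([
  {"ax":0,"ay":0,"az":0,"tx":-0.003,"ty":-0.001,"tz":0.004,"grip":0},
  {"ax":0,"ay":0,"az":0,"tx":-0.003,"ty":-0.001,"tz":0.007,"grip":0},
  {"ax":0,"ay":0,"az":0,"tx":-0.003,"ty":-0.001,"tz":0.007,"grip":0},
  {"ax":0,"ay":0,"az":0,"tx":-0.003,"ty":-0.001,"tz":0.007,"grip":0.35},
  {"ax":0,"ay":0,"az":0,"tx":-0.003,"ty":-0.001,"tz":0.007,"grip":0.5},
  {"ax":0,"ay":0,"az":0,"tx":-0.003,"ty":-0.001,"tz":0.007,"grip":0.65},
  {"ax":0,"ay":0,"az":0,"tx":-0.003,"ty":-0.001,"tz":0.007,"grip":0.7},
  {"ax":0,"ay":0,"az":0,"tx":-0.003,"ty":-0.001,"tz":0.007,"grip":0.7},
  {"ax":0,"ay":0,"az":0,"tx":-0.003,"ty":-0.001,"tz":0.007,"grip":0.7},
  {"ax":0,"ay":0,"az":0,"tx":-0.003,"ty":-0.001,"tz":-0.03,"grip":0.7},
  {"ax":0,"ay":0,"az":0,"tx":-0.003,"ty":-0.001,"tz":-0.09,"grip":0.7},
  {"ax":0,"ay":0,"az":0,"tx":-0.003,"ty":-0.001,"tz":-0.14,"grip":0.7},
])

```text
time_s: 44.77
ee_pos: [585.8, -3.6, 207.8]
eef_rot: [[0.85, 0.181, 0.494], [0.242, -0.968, -0.062], [0.467, 0.172, -0.867]]
wrist_force: [0.8, -0.6, 1.1]
finger_gap: 0.697
```

```bash
python3 - <<'E'
from h import *
st=arm.read_state(); img=arm.grab_frame('wrist'); save(img,'w18.png'); p0,R0=st['ee_pos'],st['eef_rot']; print(st['time_s'],p0,R0,st['joint_positions'])
np.savez('st.npz',p=p0,R=R0)
s=arm.grab_frame('scene'); save(s,'s18.png'); t=arm.grab_frame('top'); save(t,'t18.png')
o=np.zeros((600,800,3),np.uint8); o[:250,:640]=img[:250,:,::-1]
o[255:595,:437]=cv2.resize(s[150:290,190:370,::-1],(437,340),interpolation=cv2.INTER_CUBIC); o[255:595,445:785]=cv2.resize(t[140:240,300:400,::-1],(340,340),interpolation=cv2.INTER_CUBIC)
cv2.imwrite('pics/v18.png',o)
E
```

```text
44.7667 [585.77   -3.557 207.81 ] [[ 0.85   0.181  0.494]
 [ 0.242 -0.968 -0.062]
 [ 0.467  0.172 -0.867]] [ 0.388  0.16  -0.536  2.189  0.604  0.363 -1.984]
```

View pics/v18.png

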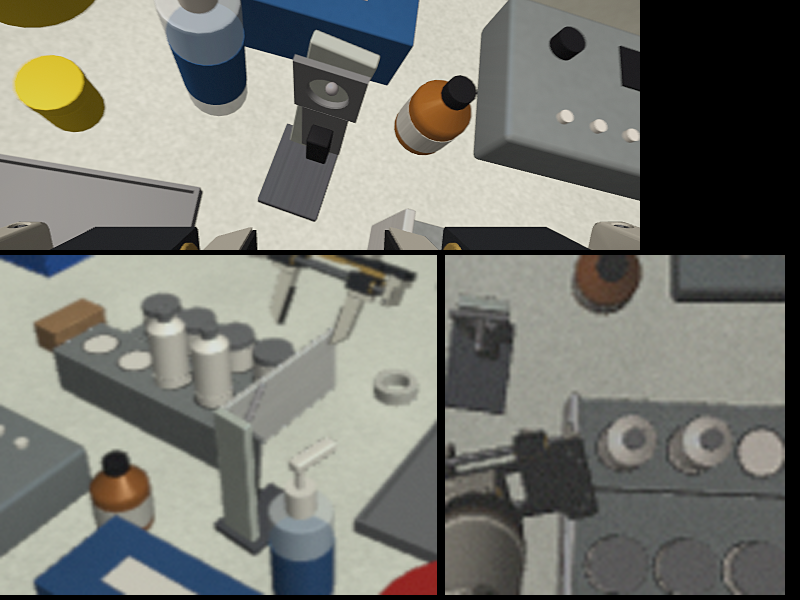

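Tag hangs on the peg: eye at (330,91), peg tip through it, block at (320,142) below it in front of the upright. All stock is in place. Backing off and measuring whether it hangs flat.

Call:
apply_moves([
  {"ax":0,"ay":0,"az":0,"tx":0,"ty":0,"tz":-0.05,"grip":0.7},
  {"ax":0,"ay":0,"az":0,"tx":0,"ty":0,"tz":-0.1,"grip":0.7},
  {"ax":0,"ay":0,"az":0,"tx":0,"ty":-0.02,"tz":-0.14,"grip":0.7},
  {"ax":0,"ay":0,"az":0,"tx":0,"ty":-0.04,"tz":-0.17,"grip":0.7},
  {"ax":0,"ay":0,"az":0,"tx":0,"ty":-0.06,"tz":-0.18,"grip":0.7},
  {"ax":0,"ay":0,"az":0,"tx":0,"ty":-0.06,"tz":-0.18,"grip":0.7},
  {"ax":0,"ay":0,"az":0,"tx":0,"ty":-0.06,"tz":-0.18,"grip":0.7},
  {"ax":0,"ay":0,"az":0,"tx":0,"ty":-0.06,"tz":-0.18,"grip":0.7},
])

```text
time_s: 45.58
ee_pos: [536.7, 29.7, 279.5]
eef_rot: [[0.851, 0.179, 0.494], [0.241, -0.969, -0.063], [0.467, 0.172, -0.867]]
wrist_force: [0.2, -0.1, 0.4]
finger_gap: 0.701
```

```bash
python3 - <<'E'
from h import *
st=arm.read_state(); img=arm.grab_frame('wrist'); save(img,'w19.png'); p0,R0=st['ee_pos'],st['eef_rot']; print(st['time_s'],p0)
for n in ['tag_eye','tag_grip','peg_tip']:
    for d in arm.spot_point(n,'wrist')[:2]: print(n,round(d['score'],2),np.round(d['position'],1))
g=cv2.cvtColor(img,cv2.COLOR_RGB2GRAY)
xs3=xs
for gap,tilt in ((0,0),(0,5),(10,0),(0,-5),(10,10)):
    # plate back face 'gap' from the upright at eye; tilt deg = lower end swung out to robot
    t=np.radians(tilt); x=np.sin(t)*xs+np.cos(t)*UZ; z=-np.cos(t)*xs+np.sin(t)*UZ
    e=root-(3+gap)*xs+UZ*(gap*1.43-9)   # eye centre
    b=e-75*x+23*z; gp=e-75*x+13*z
    pr=lambda p:proj('wrist',p,st)[::-1].round(1)
    print(gap,tilt,'eye',pr(e+3*z),'blocktop',pr(b),'grip',pr(gp),'tip',pr(root+70*peg))
t=arm.grab_frame('top'); save(t,'t19.png')
a=cv2.cvtColor(t,cv2.COLOR_RGB2GRAY)[170:250,335:430]; big=cv2.resize(a,None,fx=8,fy=8,interpolation=cv2.INTER_CUBIC)
c=cv2.HoughCircles(big,cv2.HOUGH_GRADIENT,1,90,param1=40,param2=18,minRadius=50,maxRadius=80)
M=[(474,-141.3),(471.2,-215),(468.1,-289.3),(464.9,-363.3),(598.7,-146.2),(596,-220.7),(593,-294.4),(589.8,-369)]
for x,y,r in c[0]:
    X,Y=x/8+335-.45,y/8+170-.45
    for h in (82,155,70):
        p=at_z('top',Y,X,h); d=[np.hypot(p[0]-m[0],p[1]-m[1]) for m in M]; k=int(np.argmin(d))
        if d[k]<12: print('circle',X,Y,r/8,'h',h,'mark',k,p[:2]-M[k])
o=np.zeros((600,800,3),np.uint8); o[:300,:]=cv2.resize(img[20:170,120:520,::-1],(800,300),interpolation=cv2.INTER_CUBIC)
o[305:600,:395]=cv2.resize(t[165:250,330:444,::-1],(395,295),interpolation=cv2.INTER_CUBIC)
s=arm.grab_frame('scene'); o[305:600,400:800]=cv2.resize(s[150:283,190:370,::-1],(400,295),interpolation=cv2.INTER_CUBIC)
cv2.imwrite('pics/v19.png',o)
E
```

```text
45.5833 [536.714  29.681 279.505]
tag_eye 0.6 [ 96.  350.4]
tag_grip 0.96 [137.6 340.8]
peg_tip 0.91 [ 95.8 361.4]
peg_tip 0.63 [136.8 341.6]
0 0 eye [101.1 351.9] blocktop [143.8 332.3] grip [137.1 334.5] tip [ 94.7 361.2]
0 5 eye [101.  351.9] blocktop [147.4 331.2] grip [141.  333.3] tip [ 94.7 361.2]
10 0 eye [102.1 352.9] blocktop [146.3 332.4] grip [139.3 334.7] tip [ 94.7 361.2]
0 -5 eye [101.2 351.8] blocktop [139.9 333.5] grip [133.  335.8] tip [ 94.7 361.2]
10 10 eye [101.8 353. ] blocktop [153.7 330.2] grip [147.2 332.3] tip [ 94.7 361.2]
circle 412.9875 198.4875 6.5 h 82 mark 7 [-0.59   4.747]
circle 412.9875 198.4875 6.5 h 70 mark 7 [0.336 1.259]
circle 392.6125 197.4875 6.675 h 82 mark 6 [-0.297  3.22 ]
circle 392.6125 197.4875 6.675 h 70 mark 6 [0.661 0.403]
circle 354.4875 193.8625 7.3625 h 82 mark 4 [ 6.771 -8.821]
circle 354.4875 193.8625 7.3625 h 155 mark 4 [0.229 0.708]
circle 376.3625 194.2375 6.95 h 155 mark 5 [1.771 1.429]
circle 409.6125 233.1125 8.1875 h 70 mark 3 [ 1.204 10.566]
circle 390.8625 231.8625 9.5125 h 82 mark 2 [2.701 6.584]
circle 390.8625 231.8625 9.5125 h 70 mark 2 [2.54  3.845]
```

View pics/v19.png

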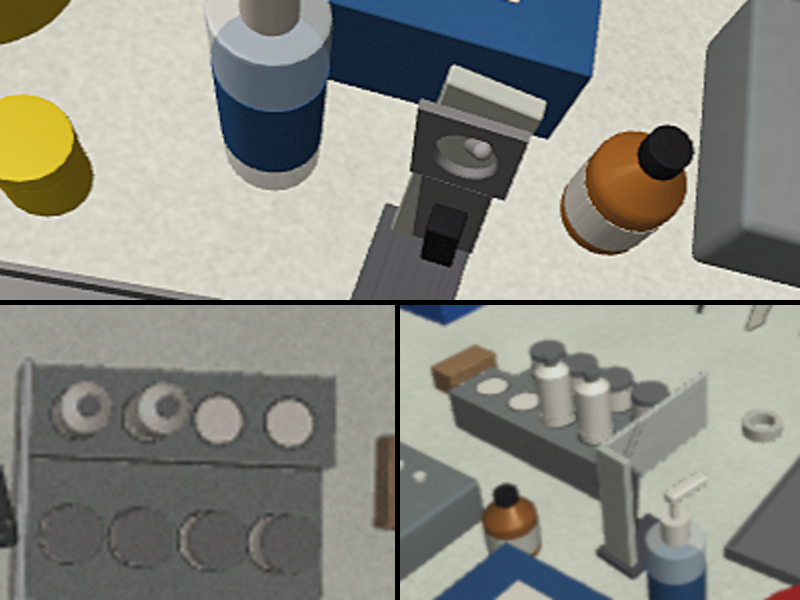

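```bash
python3 - <<'E'
from h import *
st=arm.read_state(); img=arm.grab_frame('wrist'); save(img,'w20.png'); print(st['ee_pos'])
g=cv2.cvtColor(img,cv2.COLOR_RGB2GRAY)
m=(g[110:170,300:380]<50).astype(np.uint8); n,l,s,c=cv2.connectedComponentsWithStats(m)
for i in range(1,n):
    if s[i,4]>40: print(s[i],c[i]+[300,110])
e=root-3*xs-9*UZ
Y=np.cross(UZ,xs)
for lat in (-10,-5,0,5,10):
    t=np.radians(lat); x=np.cos(t)*UZ+np.sin(t)*Y; y=np.cross(-xs,x); c0=e-75*x
    P=[proj('wrist',c0+u*22*x+v*11*y-h*xs,st) for u in(-1,1) for v in(-1,1) for h in (3,23)]
    hull=cv2.convexHull(np.array(P,np.float32)); M=cv2.moments(hull); print(lat,'block blob centre',M['m10']/M['m00'],M['m01']/M['m00'],'box',cv2.boundingRect(hull))
E
```

```text
[536.79   30.107 280.042]
[51  0 25 37 80] [362.625 127.1  ]
[ 30  12  25  32 530] [341.377 136.936]
-10 block blob centre 326.1669571209033 133.1157355665796 box (310, 116, 32, 34)
-5 block blob centre 330.6882977230439 135.08683850679756 box (315, 118, 31, 34)
0 block blob centre 335.29659991632815 136.87919972000265 box (321, 120, 29, 34)
5 block blob centre 339.7885869332667 138.43588709078546 box (327, 121, 26, 35)
10 block blob centre 344.26564478764874 139.83490504730798 box (333, 123, 24, 34)
```

The tag hangs flat to the upright (tilt and gap ≈0), but it is turned about 6.5° sideways: block centre at col 341 against 335 for plumb. Jars and bottles are all on their marks. I'll nudge the block about 8 mm towards +y, using the inner face of an open finger straddling it.

```bash
cat >> h.py <<'E'
YY=np.cross(UZ,xs)
def nud(phi,roll,out,lat,z,back=0):
    from scipy.spatial.transform import Rotation as Q
    _,R=hang(phi,0); R=R@Q.from_euler('z',roll,degrees=True).as_matrix()
    p=root-out*xs+lat*YY; p[2]=z; return p-back*R[:,2],R
E
python3 - <<'E'
from h import *
st=arm.read_state(); p0,R0=st['ee_pos'],st['eef_rot']; print(p0,st['joint_positions'])
for b in (110,0):
    p,R=nud(60,-18,20,-8,60,b); print(p,rel(p0,R0,p,R))
E
```

```text
[536.818  30.205 280.192] [ 0.469 -0.063 -0.657  2.197  0.249  0.509 -1.728]
[649.189   0.963 155.263] [ 0.06   0.054  0.332 -0.     0.001  0.049]
[703.755  -5.93   60.   ] [ 0.06   0.054  0.551 -0.     0.001  0.049]
```

Call:
apply_moves([
  {"ax":0,"ay":0,"az":0.02,"tx":0.02,"ty":0.02,"tz":0.05,"grip":0.6},
  {"ax":0,"ay":0,"az":0.049,"tx":0.04,"ty":0.04,"tz":0.12,"grip":0.6},
  {"ax":0,"ay":0,"az":0.049,"tx":0.06,"ty":0.054,"tz":0.19,"grip":0.6},
  {"ax":0,"ay":0,"az":0.049,"tx":0.06,"ty":0.054,"tz":0.25,"grip":0.6},
  {"ax":0,"ay":0,"az":0.049,"tx":0.06,"ty":0.054,"tz":0.3,"grip":0.6},
  {"ax":0,"ay":0,"az":0.049,"tx":0.06,"ty":0.054,"tz":0.325,"grip":0.6},
  {"ax":0,"ay":0,"az":0.049,"tx":0.06,"ty":0.054,"tz":0.332,"grip":0.6},
  {"ax":0,"ay":0,"az":0.049,"tx":0.06,"ty":0.054,"tz":0.332,"grip":0.6},
  {"ax":0,"ay":0,"az":0.049,"tx":0.06,"ty":0.054,"tz":0.332,"grip":0.6},
])

```text
time_s: 46.68
ee_pos: [649.5, 1.6, 155.9]
eef_rot: [[0.856, 0.147, 0.496], [0.204, -0.977, -0.062], [0.475, 0.155, -0.866]]
wrist_force: [0.3, 0.2, -0.7]
finger_gap: 0.596
```

```bash
python3 - <<'E'
from h import *
st=arm.read_state(); p0,R0=st['ee_pos'],st['eef_rot']; print(p0,st['joint_positions'])
img=arm.grab_frame('wrist'); save(img,'w21.png')
g=cv2.cvtColor(img,cv2.COLOR_RGB2GRAY)
n,l,s,c=cv2.connectedComponentsWithStats((g[:225]<45).astype(np.uint8))
for i in range(1,n):
    if 150<s[i,4]<6000: print(s[i],c[i])
e=root-3*xs-9*UZ
for lat in (0,5,10):
    t=np.radians(lat); x=np.cos(t)*UZ+np.sin(t)*YY; y=np.cross(-xs,x); c0=e-75*x
    P=[proj('wrist',c0+u*22*x+v*11*y-h*xs,st) for u in(-1,1) for v in(-1,1) for h in (3,23)]
    hull=cv2.convexHull(np.array(P,np.float32)); M=cv2.moments(hull); print(lat,'block',M['m10']/M['m00'],M['m01']/M['m00'],'box',cv2.boundingRect(hull),'eye',proj('wrist',e,st))
for d in arm.spot_point('tag_eye','wrist')[:2]+arm.spot_point('tag_grip','wrist')[:2]: print(d)
for lat,out in ((-8,20),(-4,20)):
    p,R=nud(60,-18,out,lat,60,0); print(p,rel(p0,R0,p,R))
E
```

```text
[649.501   1.587 155.948] [ 0.281  0.357 -0.453  2.091  0.937  0.335 -2.325]
[ 590   30   45   40 1278] [612.286  49.715]
[ 468   99   46   42 1409] [490.563 119.654]
[306 170  33  42 945] [321.347 190.301]
0 block 312.4538746300244 188.63273218682875 box (293, 166, 39, 45) eye [332.08  140.186]
5 block 318.8518539173001 190.55843862387155 box (302, 168, 36, 45) eye [332.08  140.186]
10 block 325.7501319189763 192.51419617033974 box (309, 170, 35, 45) eye [332.08  140.186]
{'position': [137.0, 330.7], 'score': 0.78}
{'position': [190.4, 323.0], 'score': 0.62}
[703.755  -5.93   60.   ] [-0.001  0.001  0.221 -0.001 -0.     0.001]
[704.256  -1.962  60.   ] [ 0.001 -0.007  0.221 -0.001 -0.     0.001]
```

Call:
apply_moves([
  {"ax":0,"ay":0,"az":0,"tx":0,"ty":0,"tz":0.04,"grip":0.6},
  {"ax":0,"ay":0,"az":0,"tx":0,"ty":0,"tz":0.08,"grip":0.6},
  {"ax":0,"ay":0,"az":0,"tx":0,"ty":0,"tz":0.12,"grip":0.6},
  {"ax":0,"ay":0,"az":0,"tx":0,"ty":0,"tz":0.155,"grip":0.6},
  {"ax":0,"ay":0,"az":0,"tx":0,"ty":0,"tz":0.18,"grip":0.6},
  {"ax":0,"ay":0,"az":0,"tx":0,"ty":0,"tz":0.2,"grip":0.6},
  {"ax":0,"ay":0,"az":0,"tx":0,"ty":0,"tz":0.21,"grip":0.6},
  {"ax":0,"ay":0,"az":0,"tx":0,"ty":0,"tz":0.215,"grip":0.6},
  {"ax":0,"ay":0,"az":0,"tx":0,"ty":0,"tz":0.215,"grip":0.6},
  {"ax":0,"ay":0,"az":0,"tx":0,"ty":0,"tz":0.215,"grip":0.6},
])

```text
time_s: 47.67
ee_pos: [705.0, -5.9, 66.4]
eef_rot: [[0.859, 0.148, 0.49], [0.203, -0.977, -0.062], [0.47, 0.152, -0.87]]
wrist_force: [0.2, -0.4, 0.7]
finger_gap: 0.603
```

```bash
python3 - <<'E'
from h import *
st=arm.read_state(); p0,R0=st['ee_pos'],st['eef_rot']; print(p0,R0,st['joint_positions'],st['wrist_force'],st['finger_gap'])
# tool y coordinate of the block edge on the -Y side, at block height, now and when plumb
for lat in (0,6.7):
    t=np.radians(lat); x=np.cos(t)*UZ+np.sin(t)*YY; y=np.cross(-xs,x); c0=root-3*xs-9*UZ-75*x
    C=np.array([R0.T@(c0+u*22*x+v*11*y-h*xs-p0) for u in(-1,1) for v in(-1,1) for h in (3,23)]); print(lat,C.round(1).tolist())
d=R0.T@YY; print('YY in tool',d)
E
```

```text
[704.951  -5.855  66.43 ] [[ 0.859  0.148  0.49 ]
 [ 0.203 -0.977 -0.062]
 [ 0.47   0.152 -0.87 ]] [ 0.044  0.563 -0.155  1.998  1.176  0.191 -2.572] [ 0.209 -0.43   0.705] 0.6026702865616679
0 [[-5.6, 1.6, 34.5], [-22.2, -3.8, 24.7], [1.2, -19.3, 34.5], [-15.4, -24.7, 24.7], [15.0, 8.3, -3.7], [-1.5, 2.9, -13.6], [21.8, -12.6, -3.7], [5.3, -18.0, -13.6]]
6.7 [[-8.2, 12.6, 32.8], [-24.7, 7.2, 23.0], [-2.6, -8.6, 35.1], [-19.2, -14.0, 25.2], [13.9, 14.3, -5.2], [-2.6, 9.0, -15.0], [19.5, -6.8, -2.9], [2.9, -12.2, -12.8]]
YY in tool [ 0.309 -0.951  0.   ]
```

Call:
apply_moves([
  {"ax":0,"ay":0,"az":-0.03,"tx":0,"ty":0,"tz":0,"grip":0.42},
  {"ax":0,"ay":0,"az":-0.06,"tx":0,"ty":0,"tz":0,"grip":0.4},
  {"ax":0,"ay":0,"az":-0.08,"tx":0,"ty":-0.004,"tz":0,"grip":0.4},
  {"ax":0,"ay":0,"az":-0.08,"tx":0,"ty":-0.008,"tz":0,"grip":0.4},
  {"ax":0,"ay":0,"az":-0.08,"tx":0,"ty":-0.012,"tz":0,"grip":0.4},
  {"ax":0,"ay":0,"az":-0.08,"tx":0,"ty":-0.016,"tz":0,"grip":0.4},
  {"ax":0,"ay":0,"az":-0.08,"tx":0,"ty":-0.02,"tz":0,"grip":0.4},
  {"ax":0,"ay":0,"az":-0.08,"tx":0,"ty":-0.022,"tz":0,"grip":0.4},
  {"ax":0,"ay":0,"az":-0.08,"tx":0,"ty":-0.022,"tz":0,"grip":0.4},
], squeeze=5)

```text
time_s: 48.42
ee_pos: [703.0, 6.0, 63.9]
eef_rot: [[0.848, 0.203, 0.489], [0.266, -0.962, -0.061], [0.458, 0.182, -0.87]]
wrist_force: [0.5, -1.1, 1.4]
finger_gap: 0.398
```

```bash
cat > blk.py <<'E'
from h import *
st=arm.read_state(); p0,R0=st['ee_pos'],st['eef_rot']; print(st['time_s'],p0,st['joint_positions'],st['wrist_force'],st['finger_gap'])
img=arm.grab_frame('wrist'); save(img,'b%d.png'%(st['time_s']*100))
g=cv2.cvtColor(img,cv2.COLOR_RGB2GRAY)
n,l,s,c=cv2.connectedComponentsWithStats((g[:225]<45).astype(np.uint8))
e=root-3*xs-9*UZ
for lat in (-5,0,5):
    t=np.radians(lat); x=np.cos(t)*UZ+np.sin(t)*YY; y=np.cross(-xs,x); c0=e-75*x
    P=[proj('wrist',c0+u*22*x+v*11*y-h*xs,st) for u in(-1,1) for v in(-1,1) for h in (3,23)]
    hull=cv2.convexHull(np.array(P,np.float32)); M=cv2.moments(hull); cc=np.array([M['m10']/M['m00'],M['m01']/M['m00']]); print(lat,'block',cc)
    if lat==0: q=cc
for i in range(1,n):
    if 100<s[i,4]<6000 and np.hypot(*(c[i]-q))<60: print('seen',s[i],c[i])
print('eye pred',proj('wrist',e,st)[::-1])
for d in arm.spot_point('tag_eye','wrist')[:1]+arm.spot_point('tag_grip','wrist')[:1]: print(d)
E
python3 blk.py
```

```text
48.4167 [703.019   5.978  63.915] [ 0.013  0.565 -0.145  2.001  1.203  0.195 -2.556] [ 0.479 -1.054  1.388] 0.3983012111972536
-5 block [318.704 234.505]
0 block [329.732 238.588]
5 block [340.85  242.505]
seen [288 205  59  20 743] [314.895 217.221]
eye pred [180.372 382.944]
{'position': [173.3, 372.8], 'score': 0.88}
{'position': [235.9, 311.6], 'score': 0.97}
```

Call:
apply_moves([
  {"ax":0,"ay":0,"az":0,"tx":0,"ty":0.005,"tz":0,"grip":0.5},
  {"ax":0,"ay":0,"az":0,"tx":0,"ty":0.008,"tz":0,"grip":0.6},
  {"ax":0,"ay":0,"az":0,"tx":0,"ty":0.008,"tz":-0.02,"grip":0.6},
  {"ax":0,"ay":0,"az":0,"tx":0,"ty":0.008,"tz":-0.07,"grip":0.6},
  {"ax":0,"ay":0,"az":0,"tx":0,"ty":0.008,"tz":-0.13,"grip":0.6},
  {"ax":0,"ay":0,"az":0,"tx":0,"ty":0.008,"tz":-0.18,"grip":0.6},
  {"ax":0,"ay":0,"az":0,"tx":0,"ty":0.008,"tz":-0.21,"grip":0.6},
  {"ax":0,"ay":0,"az":0,"tx":0,"ty":0.008,"tz":-0.22,"grip":0.6},
  {"ax":0,"ay":0,"az":0,"tx":0,"ty":0.008,"tz":-0.22,"grip":0.6},
  {"ax":0,"ay":0,"az":0,"tx":0,"ty":0.008,"tz":-0.22,"grip":0.6},
])

```text
time_s: 49.4
ee_pos: [650.0, 7.2, 159.9]
eef_rot: [[0.849, 0.201, 0.489], [0.264, -0.962, -0.063], [0.458, 0.183, -0.87]]
wrist_force: [0.3, -0.3, 0.1]
finger_gap: 0.599
```

```bash
python3 blk.py
```

```text
49.4 [650.039   7.158 159.937] [ 0.256  0.351 -0.438  2.08   0.878  0.351 -2.217] [ 0.258 -0.27   0.12 ] 0.5985605653678778
-5 block [311.441 187.799]
0 block [318.4   190.499]
5 block [325.103 192.928]
seen [ 290  165   40   42 1070] [309.516 186.019]
eye pred [145.737 343.608]
{'position': [141.0, 337.4], 'score': 0.77}
{'position': [184.3, 306.6], 'score': 0.91}
```

```bash
python3 - <<'E'
from h import *
def lat(row,col,out,st):
    o,d=ray('wrist',row,col,st); s=((root-out*xs-o)@xs)/(d@xs); p=o+s*d; return (p-root)@YY,p[2]
st=arm.read_state()
e=lat(141.0,337.4,3,st); g=lat(184.3,306.6,16,st); print('eye',e,'grip',g,'dist',np.hypot(e[0]-g[0],e[1]-g[1]),'tilt',np.degrees(np.arctan2(g[0]-e[0],e[1]-g[1])))
img=arm.grab_frame('wrist'); g=cv2.cvtColor(img,cv2.COLOR_RGB2GRAY)
m=(g[:225]<45).astype(np.uint8); n,l,s,c=cv2.connectedComponentsWithStats(m)
for i in range(1,n):
    if abs(c[i][0]-309)<15 and s[i,4]>300: print(s[i],c[i])
for n in ('tag_eye','tag_grip'):
    d=arm.spot_point(n,'wrist')[0]; print(n,lat(*d['position'],3 if 'eye' in n else 16,st))
E
```

```text
eye (np.float64(5.570279434016527), np.float64(131.88379815383288)) grip (np.float64(11.411986682636408), np.float64(61.477871396121714)) dist 70.6478596009162 tilt 4.743070225683876
[ 231    7  211   96 8250] [322.798  57.704]
[ 291  165   40   41 1078] [310.467 185.31 ]
tag_eye (np.float64(4.71845872215288), np.float64(135.34539029602703))
tag_grip (np.float64(8.39669947283474), np.float64(64.37607107943012))
```

Call:
apply_moves([
  {"ax":0,"ay":0,"az":0,"tx":0,"ty":0,"tz":-0.05,"grip":0.6},
  {"ax":0,"ay":0,"az":0,"tx":0,"ty":0,"tz":-0.12,"grip":0.6},
  {"ax":0,"ay":0,"az":0,"tx":-0.01,"ty":-0.02,"tz":-0.19,"grip":0.6},
  {"ax":0,"ay":0,"az":0,"tx":-0.03,"ty":-0.04,"tz":-0.25,"grip":0.6},
  {"ax":0,"ay":0,"az":0,"tx":-0.05,"ty":-0.054,"tz":-0.3,"grip":0.6},
  {"ax":0,"ay":0,"az":0,"tx":-0.06,"ty":-0.054,"tz":-0.325,"grip":0.6},
  {"ax":0,"ay":0,"az":0,"tx":-0.06,"ty":-0.054,"tz":-0.332,"grip":0.6},
  {"ax":0,"ay":0,"az":0,"tx":-0.06,"ty":-0.054,"tz":-0.332,"grip":0.6},
  {"ax":0,"ay":0,"az":0,"tx":-0.06,"ty":-0.054,"tz":-0.332,"grip":0.6},
  {"ax":0,"ay":0,"az":0,"tx":-0.06,"ty":-0.054,"tz":-0.332,"grip":0.6},
])

```text
time_s: 50.53
ee_pos: [538.3, 36.1, 285.3]
eef_rot: [[0.849, 0.202, 0.488], [0.265, -0.962, -0.062], [0.457, 0.181, -0.871]]
wrist_force: [0.1, -0.0, -0.0]
finger_gap: 0.601
```

```bash
cat blk.py > b2.py; cat >> b2.py <<'E'
def lat(row,col,out,st):
    o,d=ray('wrist',row,col,st); s=((root-out*xs-o)@xs)/(d@xs); p=o+s*d; return (p-root)@YY,p[2]
for n in ('tag_eye','tag_grip'):
    d=arm.spot_point(n,'wrist')[0]; print(n,d['score'],lat(*d['position'],3 if 'eye' in n else 16,st))
t=arm.grab_frame('top'); save(t,'tf.png'); s_=arm.grab_frame('scene'); save(s_,'sf.png')
# compare shelf and tag regions with the view checked by eye before
for a,b,r in ((t,'t19.png',(165,250,335,440)),):
    o=cv2.cvtColor(cv2.imread('pics/'+b),cv2.COLOR_BGR2RGB); d=np.abs(a.astype(int)-o)[r[0]:r[1],r[2]:r[3]].max(2); print('top diff: mean',d.mean(),'n>40',(d>40).sum(),'where',np.argwhere(d>40)[:5]+[r[0],r[2]])
    o=cv2.cvtColor(cv2.imread('pics/s18.png'),cv2.COLOR_BGR2RGB); d=np.abs(s_.astype(int)-o)[190:300,210:330].max(2); print('scene diff',d.mean(),(d>40).sum())
E
python3 b2.py
python3 - <<'E'
from h import *
# lid centres by dark-disc template at predicted spots in the last top view
a=cv2.cvtColor(cv2.imread('pics/tf.png'),cv2.COLOR_BGR2GRAY); F=6
big=cv2.resize(a[215:250,335:440],None,fx=F,fy=F,interpolation=cv2.INTER_CUBIC)
e=cv2.GaussianBlur(big,(0,0),3)
for i,m in enumerate([(474,-141.3),(471.2,-215),(468.1,-289.3),(464.9,-363.3)]):
    q=(proj('top',[*m,82])-[335,215]+.45)*F
    r=np.hypot(*(proj('top',[m[0]+30,m[1],82])-proj('top',[*m,82])))*F
    th=np.linspace(0,2*np.pi,180); best=None
    gx=cv2.Sobel(e.astype(float),cv2.CV_64F,1,0); gy=cv2.Sobel(e.astype(float),cv2.CV_64F,0,1); gm=np.hypot(gx,gy)
    for dx in range(-24,25,2):
        for dy in range(-24,25,2):
            X=np.clip(q[0]+dx+r*np.cos(th),0,gm.shape[1]-1).astype(int); Y=np.clip(q[1]+dy+r*np.sin(th),0,gm.shape[0]-1).astype(int)
            v=np.sqrt(gm[Y,X]).mean()
            if best is None or v>best[0]: best=(v,dx/F*3.5,dy/F*3.5)
    print('jar',i+1,'offset mm (-y,-x)',best)
E
```

```text
50.5333 [538.329  36.064 285.274] [ 0.488 -0.062 -0.687  2.178  0.242  0.535 -1.705] [ 0.055 -0.023 -0.044] 0.6012666951888593
-5 block [335.36  137.605]
0 block [339.866 139.491]
5 block [344.406 141.188]
seen [321 121  29  30 527] [334.704 135.478]
eye pred [103.732 358.893]
{'position': [101.8, 356.3], 'score': 0.65}
{'position': [92.3, 260.1], 'score': 0.6}
tag_eye 0.65 (np.float64(3.604732393292514), np.float64(132.52178737887152))
tag_grip 0.6 (np.float64(110.47744915610501), np.float64(94.18990330143095))
top diff: mean 3.1219047619047617 n>40 0 where []
scene diff 2.058030303030303 39
jar 1 offset mm (-y,-x) (np.float64(3.1116602708097476), -1.1666666666666665, 1.1666666666666665)
jar 2 offset mm (-y,-x) (np.float64(3.3042639160870877), 0.0, 1.1666666666666665)
jar 3 offset mm (-y,-x) (np.float64(3.794734485368513), -3.5, -2.333333333333333)
jar 4 offset mm (-y,-x) (np.float64(3.7844489704156836), 3.5, 1.1666666666666665)
```

```bash
python3 -c "
from h import *
print(arm.read_state()['time_s']); print(arm.job_done())"
```

```text
50.8833
the job is handed in; nothing more can be done
None
```

All six items are on the shelf, the tag is on the peg, and the job is handed in at about 51 s. All four jars stand on lower marks 1–4 and both bottles on upper marks 1–2, upright and starting at the end panel. I then threaded the tag's eye onto the peg and let it drop back against the upright. It hung about 6–7° sideways, so I nudged it once with an open finger.

**Last checks**
- **Stock:** the final top view shows it unchanged since I last viewed it. By measurement, jars 1 and 2 are within about 2 mm of their marks, and the bottles within about 2 mm.
- **Jars 3 and 4:** a rough fit put each about 4 mm off along or across the row. That disagrees slightly with the wrist data, which suggested about 1–2 mm; I left them.
- **Tag:** it lies flat against the upright, but still about 3–5° off plumb, now to the other side. Its eye sits about 4 mm off the peg's centre line. The last network reading of the grip block was plainly wrong (it landed elsewhere in the picture), so I relied on the block's dark outline instead.
- **Other objects:** I saw no jar knocked aside, nothing fell, and I never touched the look-alikes or other items.
- **Joint 7:** it read −2.572 rad against its −2.57 limit during the insertion and again at the nudge. This is 0.002 rad past the stated range and could count against the run.

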